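Put the keyed parts trays away in the lift-up-door locker

TASK

Put the small-parts trays away in the plywood locker: raise its lift-up door by the handle until the stay locks and holds it open by itself, then stack every tray that is on the bench on the keyed place on the locker's floor, in any order, each fully seated with its notches over the keys below, and seat the wooden lid on top in the same way. Then press the red release pad so that the door comes down, and push the door fully shut. Leave the other things on the bench where they are.

Things in the scene. Friction and masses are not known exactly. Their poses are not given: they have to be found in the camera images.
- tray_a_mid (a point): Open green small-parts tray, brass screws fixed in it; 76 long (its x) x 54 wide (y) x 20 mm high. Keys stand 5 mm above its end walls, flush with the ends, 8 mm long: brass, 24 wide at +x; dark, 12 wide at -x. Notches under its ends (29 wide at +x, 17 at -x, 7 deep, 10.5 long) fit over such keys one way round, 2.5 mm play. Point: its centre, 10 mm above its underside. 0.1-0.2 kg. May be absent.
- tray_b_mid (a point): Open grey small-parts tray, dark nails fixed in it; 76 long (its x) x 54 wide (y) x 20 mm high. Keys stand 5 mm above its end walls, flush with the ends, 8 mm long: brass, 24 wide at +x; dark, 12 wide at -x. Notches under its ends (29 wide at +x, 17 at -x, 7 deep, 10.5 long) fit over such keys one way round, 2.5 mm play. Point: its centre, 10 mm above its underside. 0.1-0.2 kg. May be absent.
- tray_c_mid (a point): Open yellow small-parts tray, steel nuts fixed in it; 76 long (its x) x 54 wide (y) x 20 mm high. Keys stand 5 mm above its end walls, flush with the ends, 8 mm long: brass, 24 wide at +x; dark, 12 wide at -x. Notches under its ends (29 wide at +x, 17 at -x, 7 deep, 10.5 long) fit over such keys one way round, 2.5 mm play. Point: its centre, 10 mm above its underside. 0.1-0.2 kg. May be absent.
- lid_mid (a point): Dark wooden lid of the stack, 76 (its x) x 54 (y) x 14 mm, flat on top, with a brass inlay at its +x end and a smaller dark inlay at its -x end; underneath the same two notches as a tray (29 wide at +x, 17 at -x, 7 deep, 10.5 mm long), so its +x end goes over the brass key. Point: its centre, 7 mm above its underside.
- stack_base (a point): Keyed place on the floor of the plywood locker, 12 mm above the bench: a tray seated there has its underside centre here and its x, y along this x, y (x: from the front of the locker to its back). Keys as on a tray. Trays rise 20 mm each. Locker 250 mm wide inside, place midway; front wall 76 mm high, 53 to 65 mm in front of here; cheeks rise to 174 mm at the back.
- door (a joint): Lift-up door, hinged along its top rear edge: 0 shut (sloping 30 degrees down to the front), 2.15 at its stop, just past upright. The stay snaps in by 2.06 (raise to 2.1) and then holds it at 2.01. Unlocked it sinks slowly by itself (about 5 s) and stops about 0.2 short of shut; 2 N at its free edge shuts it. Lifting takes 3 to 6 N. Panel 274 wide, 173 mm hinge to edge, 12 mm thick.
- door_hinge (a point): Midpoint of the door's hinge line, which runs along the y of stack_base, 85 mm behind it (+x) and 158 mm above it. The axes turn with the door; shut, they are those of stack_base.
- door_handle (a point): Centre of the door handle: a round steel bar 16 mm thick, 50 mm long along the hinge direction, on one slim stalk in its middle, 40 mm off the panel's middle plane near its free edge. Shut, it lies 150 mm in front of the hinge line and 40 mm below it. Pinch it over its two ends from above; it pivots between the fingers as the door swings.
- door_face (a point): Point on the outer face of the door, 150 mm from the hinge line and 118 mm left (+y) of its middle, near its free front left corner: a free place to push the door shut from above.
- stay (a joint): Stay lever on the right (-y) cheek: 0 when sprung home (also when locked), up to 0.30 with its pad pressed; above 0.15 it frees a locked door, which must sink below 1.9 before the pad is let go. As the door rises past 1.6 to 2.0 the lever is pushed to about 0.1, then snaps to 0: locked. Still near 0.1 with the door at 1.96 means half caught: raise it again.
- release_pad (a point): Top face of the red release pad of the stay lever, 34 mm (x) x 56 mm (y), outside the right (-y) cheek of the locker, 132 mm above the bench; point at its middle. It goes down up to 26 mm (and up to 12 mm forward), taking 1 to 5 N. The stay stands 85 mm behind it, 175 mm high; the door comes down just beside it, so keep a wide hand in line with the cheek.
- spool: Turned pale wooden spool, 42 mm across, 70 mm high; leave it alone.
- chisel: Chisel with wooden handle, 286 mm long; leave it alone.
- block_plane: Small dark block plane, 155 mm long, 59 mm high; leave it alone.
There are look-alikes about, which are no part of the job. Of the things shaped like the part that bears tray_c_mid, the yellow one is meant.

How it is judged:
By the outcome, as a careful person would: the job done as asked, in the order asked, and still so for the second after the job is handed in, with the robot touching nothing.
Of tray_a, tray_b, tray_c only 2 to 3 are there at a start; the rules pass over those that are not, and their reading is None.
At some moment in a run one of tray_a, tray_b, tray_c, lid may be knocked a few centimetres aside while the robot is not near it.
Once in a run the grip may slacken for a moment while it holds something.
It also fails if it takes over 210 s, if anything falls off the work surface, if the arm or the gripper's body presses on something with over 40 N, if the wrist force passes 120 N, or if a joint passes its speed limit or range.

ROBOT

A 7-joint arm with a two-finger parallel gripper is mounted at the origin on a cart in front of the work surface, level with it; the furniture and walls round the work are solid. World frame = base frame: x ahead of the robot, y to its left, z up, the work surface at z = 0. Lengths are in m, angles in rad, forces in N, time in s.
With the tool pointing down it reaches from about 0.425 to 0.925 m from the base axis. Payload 6.8 kg.
Tool frame: the origin (TCP) lies on the mounting face of the last link; the fingertips stand 173 mm ahead of it and the grasp point (between the pads) lies 155 mm ahead of it; z points along the fingers, y is the direction in which the jaws open and shut (so a half turn about z gives the same grasp; the last joint's range is limited). The gripper opens to 85 mm and grips with 20 to 120 N. Pads are 22 mm wide; open, the fingers measure 114 mm over their backs; the gripper's body (76 mm by 85 mm) begins 54 mm behind the grasp point. The pads swing forward as they close: fully open they stand 13 mm farther back than shut.
Start: joints at [1.224, 0.477, 0.022, 1.555, -0.011, 1.109, -0.083], TCP at [0.16, -0.656, 0.405] pointing down, gripper open.
Joint ranges: [-2.96, 2.96], [-0.34, 2.1], [-1.41, 1.46], [0.24, 2.44], [-1.37, 4.51], [0.17, 1.92], [-2.96, 2.96]. Speed limits (rad/s): [2.39, 2.39, 3.14, 3.14, 3.14, 3.14, 3.14].

INTERFACE

Orientations are given as a unit quaternion [w, x, y, z].
In Python, from station import sensors, read_camera, bot gives the robot as it stands. The module is installed in compiled form; this text tells all that it offers.
- The arm moves only by the tool play_rows, never from a script. Its argument "commands" is a list of rows, each a list of 4 numbers: the shift along the tool's x, y, z in m, then the turn about the tool's z in degrees. A call has 1 to 20 rows; each row shifts and turns the commanded pose from where the row before left it, along the tool's axes as they then stand; what a row does not reach is not made up. A row lasts 1/10 s, in which the tool goes at most 50 mm and 8.59 degrees, less where a joint would pass 70% of its speed; a pose out of reach is approached as far as the arm can. A call with a gripper value outside its range is refused whole. "claw" is the finger opening in m, from 0 to 0.0854, set as the call begins (left out, the last holds). The fingers move at their own pace and stop on an object; "force" is the grip in N (left out, the last holds). Time passes only in rows, so rows that do not move let the fingers close. It gives the time, the measured TCP pose, the force and the opening at its end, in the units of the state.
- sensors.get_obs(): the state, without advancing time (a new reading comes with each control period).
- read_camera(name): name is "scene" or "top" or "wrist"; returns a dict with "frame" (420x560x3 uint8, blue, green, red), "depth" (420x560 float32, m along the optical axis (not along the pixel's ray), 0 where there is no reading), "fx", "fy", "cx", "cy" (pixels), "distortion" ([k1, k2, p1, p2, k3] as OpenCV has them; the pictures are not rectified), "rvec" (rotation vector, rad) and "tvec" (3), from world to camera coordinates, as OpenCV has them; the wrist camera has in their place "T_tool_cam" (4x4, takes a point from camera to tool coordinates, whose origin is the TCP and whose axes are the flange's). Camera axes: x right, y down, z forward; pixel columns grow to the right and rows downward; lengths in m; the calibration is good to about 2 mm. A picture is of the moment at which its call begins: read the wrist's pose just before it.
- bot.hand_in(): hands the job in, once; it reports no verdict.
The state is a dict: "t": time; "q": joint angles; "joint_vel": joint speeds; "joint_torque": joint torques, N m; "eef_pos": TCP position; "tool_rot": TCP orientation; "contact_force": force on the tool from outside, world axes, zero at the start; "torque": the same for the moment, N m; "gripper_width": opening from 0.0 (shut) to 1.0 (fully open).
Only numpy, scipy, OpenCV 4.12 (cv2) and the standard library are available. Lean on these libraries where they do the work, as an engineer would, in place of code of your own. Each camera call takes 0.05 s, during which the arm holds its last target.

## Working session

There is one attempt and no reset: what is moved stays moved. The work goes in short steps, Python scripts to look and compute and a tool call to move; the robot and the scene stay as the last step left them, time stands still between calls to the robot, and variables do not carry over. Pictures are saved under pics/ and viewed, and the job is handed in when it is done.

Besides the shell and the picture viewer there is one more tool, called after "Emit:" as a command line: name --pt "numbers of a row" for each row, then --argument value for the rest. play_rows: Moves the arm, as the interface text tells. Its arguments: {"type":"object","properties":{"commands":{"type":"array"},"claw":{"type":"number"},"force":{"type":"number"}},"required":["commands"]}

```bash
mkdir -p pics; ls; cat > h.py <<'E'
import numpy as np, cv2
from scipy.spatial.transform import Rotation as R
from station import sensors, read_camera, bot
def snap(name,fn=None):
    o=sensors.get_obs(); c=read_camera(name)
    c['obs']=o
    if fn: cv2.imwrite('pics/'+fn,c['frame'])
    c['K']=np.array([[c['fx'],0,c['cx']],[0,c['fy'],c['cy']],[0,0,1.]])
    c['D']=np.array(c['distortion'],float)
    if 'rvec' in c:
        Rm=cv2.Rodrigues(np.array(c['rvec'],float))[0]; t=np.array(c['tvec'],float).ravel()
        c['Rcw']=Rm.T; c['o']=-Rm.T@t
    else:
        q=o['tool_rot']; Rt=R.from_quat([q[1],q[2],q[3],q[0]]).as_matrix()
        T=np.array(c['T_tool_cam']); c['Rcw']=Rt@T[:3,:3]; c['o']=Rt@T[:3,3]+np.array(o['eef_pos'])
    return c
def rays(c,uv):
    uv=np.asarray(uv,float).reshape(-1,1,2)
    n=cv2.undistortPoints(uv,c['K'],c['D']).reshape(-1,2)
    return np.c_[n,np.ones(len(n))]@c['Rcw'].T
def plane(c,uv,z):
    d=rays(c,uv); s=(z-c['o'][2])/d[:,2]; return c['o']+d*s[:,None]
def pts(c,uv):
    uv=np.asarray(uv).reshape(-1,2); d=rays(c,uv)
    z=c['depth'][uv[:,1].astype(int),uv[:,0].astype(int)]
    return c['o']+d*z[:,None]
def cloud(c):
    v,u=np.mgrid[0:420,0:560]; P=pts(c,np.c_[u.ravel(),v.ravel()]).reshape(420,560,3)
    P[c['depth']<=0]=np.nan
    return P
def st():
    o=sensors.get_obs()
    q=o['tool_rot']; Rt=R.from_quat([q[1],q[2],q[3],q[0]]).as_matrix()
    return o,np.array(o['eef_pos']),Rt
E
python3 - <<'E'
from h import *
o,p,Rt=st();print(o['t'],p,Rt.round(3),o['gripper_width'],o['q'])
for n in('scene','top','wrist'):
    c=snap(n,n+'0.png');print(n,c['o'].round(3),c['Rcw'].round(2).tolist(),c['fx'],(c['depth']>0).mean())
E
```

```text
pics
0.0 [ 0.1596082  -0.65556962  0.40372042] [[ 0.972  0.237 -0.001]
 [ 0.237 -0.972  0.002]
 [-0.    -0.002 -1.   ]] 1.0022253787580269 [ 1.22389078  0.47780526  0.02234356  1.5564553  -0.01151908  1.10932131
 -0.0830943 ]
scene [ 0.184 -0.607  0.694] [[0.91, -0.2, 0.36], [-0.41, -0.5, 0.76], [0.02, -0.84, -0.54]] 441.36059459555554 0.9963095238095238
top [0.344 0.187 1.138] [[-0.09, -0.98, 0.2], [-1.0, 0.09, -0.02], [0.0, -0.2, -0.98]] 447.0877231316635 0.996156462585034
wrist [ 0.234 -0.638  0.373] [[0.24, -0.93, -0.29], [-0.97, -0.23, -0.07], [-0.0, 0.3, -0.95]] 368.1990424795171 0.9959141156462585
```

View pics/scene0.png

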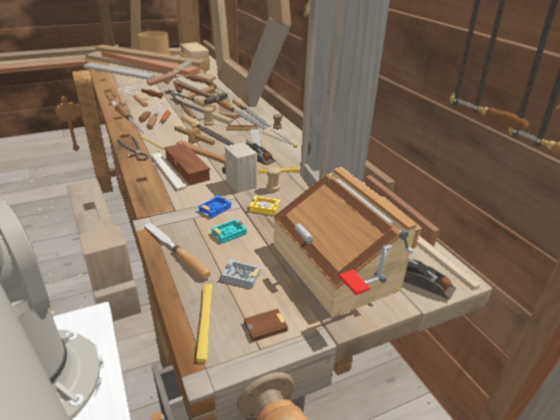

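View pics/top0.png

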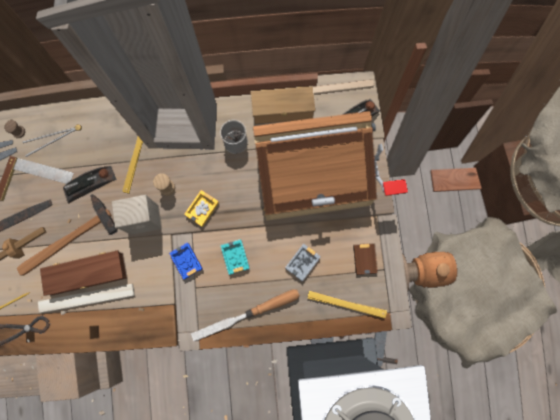

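View pics/wrist0.png

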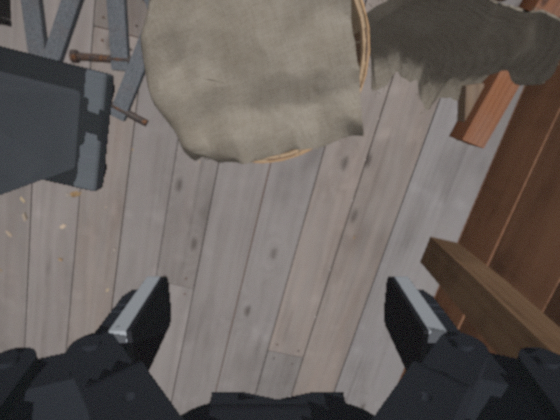

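```bash
python3 - <<'E'
from h import *
c=snap('top');f=c['frame']
a=cv2.resize(f[180:285,160:400],(800,350),interpolation=cv2.INTER_CUBIC)
cv2.imwrite('pics/c1.png',a)
s=snap('scene');g=s['frame']
b=cv2.resize(g[185:345,190:310],(600,800)[:2],interpolation=cv2.INTER_CUBIC)
cv2.imwrite('pics/c2.png',cv2.resize(g[185:345,185:305],(450,600),interpolation=cv2.INTER_CUBIC))
hsv=cv2.cvtColor(f,cv2.COLOR_BGR2HSV)
for n,(u,v) in dict(yel=(201,208),blue=(186,262),teal=(235,257),grey=(303,264),lid=(364,260)).items():
    p=f[v-14:v+14,u-14:u+14].reshape(-1,3);hh=hsv[v-14:v+14,u-14:u+14].reshape(-1,3)
    m=hh[:,1]>100
    print(n,np.median(p,0),np.median(hh[m],0) if m.any() else 0,plane(c,[[u,v]],.02).round(3))
E
```

```text
yel [ 97. 174. 196.] [ 21. 157. 222.] [[0.601 0.365 0.02 ]]
blue [189. 108.  63.] [111. 183. 209.] [[0.466 0.411 0.02 ]]
teal [174.5 179.   80. ] [ 90. 154. 190.] [[0.467 0.287 0.02 ]]
grey [132. 140. 141.] [ 18.  122.5 219.5] [[0.433 0.119 0.02 ]]
lid [ 54.  73. 109.] [ 10. 130. 108.] [[ 0.428 -0.035  0.02 ]]
```

View pics/c1.png

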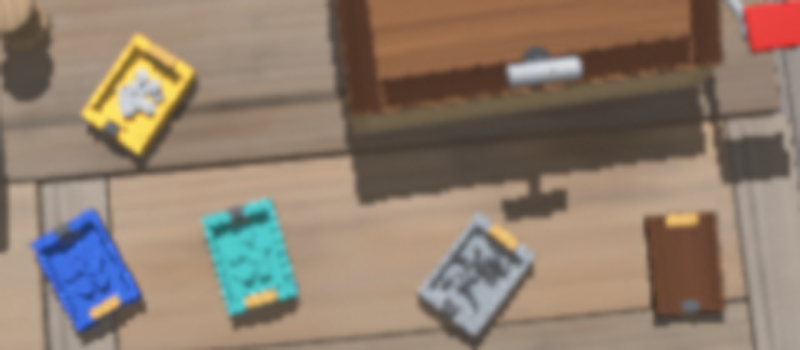

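View pics/c2.png

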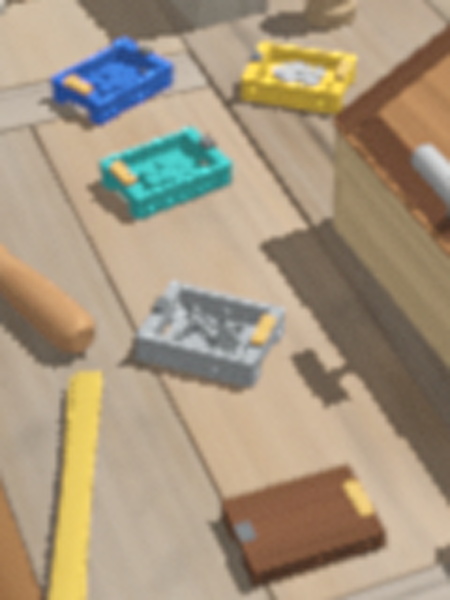

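```bash
python3 - <<'E'
from h import *
for n in('top','scene'):
    c=snap(n);P=cloud(c);f=c['frame'];hsv=cv2.cvtColor(f,cv2.COLOR_BGR2HSV)
    u0,v0,u1,v1=(280,150,360,190) if n=='top' else (320,205,350,240)
    # door plane
    if n=='top': poly=np.array([[272,150],[362,144],[368,185],[345,190],[278,195]])
    else: poly=np.array([[330,192],[385,230],[350,275],[300,220]])
    m=np.zeros((420,560),np.uint8);cv2.fillPoly(m,[poly],1)
    Q=P[(m>0)&np.isfinite(P[...,0])]
    for i in range(4):
        ce=Q.mean(0);_,s,V=np.linalg.svd(Q-ce,full_matrices=False);nn=V[2]*np.sign(V[2,2])
        r=(Q-ce)@nn; Q=Q[np.abs(r)<max(.004,0.0)] if i else Q[np.abs(r)<.015]
    print(n,'door n',nn.round(4),'tilt',np.degrees(np.arccos(nn[2])),'yaw',np.degrees(np.arctan2(-nn[1],-nn[0])),'c',ce.round(4),len(Q),np.std(r))
    # handle: points 20-60mm above plane
    h=(P-ce)@nn; mm=(h>.03)&(h<.055)&(np.linalg.norm(P-ce,axis=-1)<.16)&(hsv[...,1]<70)
    k,lab,sta,cen=cv2.connectedComponentsWithStats(mm.astype(np.uint8))
    for i in range(1,k):
        if sta[i,4]>15: 
            W=P[lab==i]; print(' handle?',cen[i],sta[i,4],W.mean(0).round(4),W.min(0).round(3),W.max(0).round(3),'h',np.nanmax(h[lab==i]))
    # red pad
    red=((hsv[...,0]<6)|(hsv[...,0]>174))&(hsv[...,1]>200)&(hsv[...,2]>120)
    k,lab,sta,cen=cv2.connectedComponentsWithStats(red.astype(np.uint8))
    for i in range(1,k):
        if sta[i,4]>60: 
            W=P[lab==i]; print(' red',cen[i],sta[i,4],np.nanmedian(W,0).round(4),cv2.minAreaRect(W[np.isfinite(W[:,0]),:2].astype(np.float32)), plane(c,[cen[i]],.132))
E
```

```text
top door n [-0.4986 -0.0262  0.8664] tilt 29.95156543995702 yaw 3.0098485831944055 c [0.6407 0.0636 0.1344] 4013 0.0017081334180486824
 handle? [322.69444444 201.47222222] 144 [0.5627 0.0661 0.1357] [0.556 0.041 0.129] [0.573 0.091 0.141] h 0.045078305626522076
scene door n [-0.5006 -0.0214  0.8654] tilt 30.066913487852904 yaw 2.449173034297307 c [0.6443 0.0361 0.1355] 3460 0.001373706584029071
 handle? [302.8137931  232.15172414] 145 [0.5629 0.0622 0.1347] [0.557 0.039 0.126] [0.573 0.093 0.142] h 0.044922524955789044
```

```bash
cat >> h.py <<'E'
def to(target,yaw_deg=None):
    """tool-frame delta for TCP target world pos and tool-x yaw; delta in current tool axes"""
    o,p,Rt=st(); d=np.array(target)-p
    y=np.degrees(np.arctan2(Rt[1,0],Rt[0,0]))
    print('t',round(o['t'],2),'TCP',p.round(4),'yaw',round(y,2),'tool delta mm',(Rt.T@d*1000).round(1),'world d',(d*1000).round(1),'F',np.round(o['contact_force'],1),'w',round(o['gripper_width'],3),'q',np.round(o['q'],2))
    if yaw_deg is not None:
        t=-(yaw_deg-y); print(' turn about tool z:',round((t+180)%360-180,2), ' delta in axes after turn:',(R.from_euler('z',yaw_deg,degrees=True).as_matrix()@np.diag([1,-1,-1])).T@(d*1000).round(1))
E
python3 - <<'E'
from h import *
to([.5645,.0655,.40],2.7)
c=snap('top');P=cloud(c);hsv=cv2.cvtColor(c['frame'],cv2.COLOR_BGR2HSV)
print(hsv[187,396],P[187,396])
red=((hsv[...,0]<8)|(hsv[...,0]>170))&(hsv[...,1]>170)&(hsv[...,2]>90)
k,lab,sta,cen=cv2.connectedComponentsWithStats(red.astype(np.uint8))
for i in range(1,k):
    if sta[i,4]>60:
        q=plane(c,np.argwhere(lab==i)[:,::-1],.132)[:,:2].astype(np.float32); print(cen[i],sta[i],cv2.minAreaRect(q),np.nanmedian(P[lab==i],0))
E
```

```text
t 0.35 TCP [ 0.1597 -0.6558  0.4045] yaw 13.68 tool delta mm [ 564.  -605.1    4.7] world d [404.8 721.3  -4.5] F [0.7 0.8 0.1] w 0.999 q [ 1.22  0.48  0.02  1.56 -0.01  1.11 -0.08]
 turn about tool z: 10.98  delta in axes after turn: [ 438.32850428 -701.43057556    4.5       ]
[  1 188 231] [ 0.58169428 -0.11019724  0.13328315]
[394.87593985 187.09022556] [384 180  23  15 266] ((0.5821183323860168, -0.10809095203876495), (0.029840750619769096, 0.051729653030633926), 2.528676986694336) [ 0.58225784 -0.10825591  0.13208069]
```

Emit:
play_rows --pt "0 0 0 5.5" --pt "0 0 0 5.5" --pt "0.024 -0.039 0 0" --pt "0.024 -0.039 0 0" --pt "0.024 -0.039 0 0" --pt "0.024 -0.039 0 0" --pt "0.024 -0.039 0 0" --pt "0.024 -0.039 0 0" --pt "0.024 -0.039 0 0" --pt "0.024 -0.039 0 0" --pt "0.024 -0.039 0 0" --pt "0.024 -0.039 0 0" --pt "0.024 -0.039 0 0" --pt "0.024 -0.039 0 0" --pt "0.024 -0.039 0 0" --pt "0.024 -0.039 0 0" --pt "0.024 -0.039 0 0" --pt "0.024 -0.039 0 0" --pt "0 0 0 0" --claw 0.0854 --force 60

```text
t: 2.3
eef_pos: [0.516, -0.0081, 0.4053]
tool_rot: [-0.002, 1.0, 0.028, 0.001]
contact_force: [-0.2, 0.5, -0.1]
gripper_width: 0.997
```

```bash
python3 - <<'E'
from h import *
to([.5645,.0655,.40],2.7)
c=snap('wrist','w1.png')
E
```

```text
t 2.3 TCP [ 0.516  -0.0081  0.4053] yaw 3.22 tool delta mm [ 52.5 -70.8   5.7] world d [48.5 73.6 -5.3] F [-0.2  0.5 -0.1] w 0.997 q [ 0.24  0.24 -0.4   1.91  0.11  1.01 -1.72]
 turn about tool z: 0.52  delta in axes after turn: [ 51.91319371 -71.23363194   5.3       ]
```

View pics/w1.png

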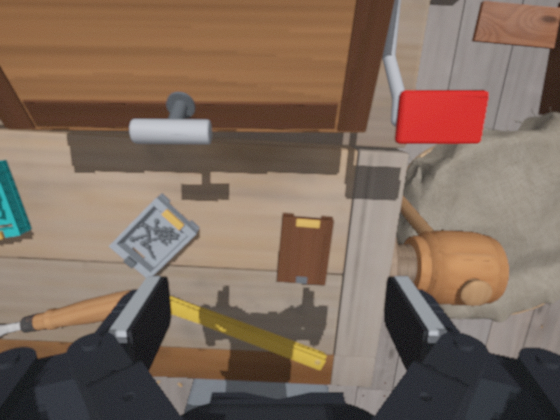

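```bash
python3 - <<'E'
from h import *
c=snap('wrist');hsv=cv2.cvtColor(c['frame'],cv2.COLOR_BGR2HSV)
m=((hsv[...,1]<50)&(hsv[...,2]>110)).astype(np.uint8); m[:115]=0;m[148:]=0;m[:,:120]=0;m[:,220:]=0
ys,xs=np.nonzero(m);print(xs.min(),xs.max(),ys.min(),ys.max())
r=cv2.minAreaRect(np.c_[xs,ys].astype(np.float32));print(r)
for z in(.130,):print(plane(c,[r[0],[xs.min(),r[0][1]],[xs.max(),r[0][1]]],z))
E
```

```text
122 202 115 140
((162.0, 127.5), (25.0, 80.0), 90.0)
[[0.56601306 0.0666017  0.13      ]
 [0.5646048  0.0925137  0.13      ]
 [0.56740891 0.04063683 0.13      ]]
```

```bash
python3 - <<'E'
from h import *
to([.565,.066,.34],2.7)
E
```

```text
t 2.4 TCP [ 0.5143 -0.0136  0.4046] yaw 2.84 tool delta mm [ 54.6 -77.   64.6] world d [ 50.7  79.6 -64.6] F [-0.1 -1.1 -0.7] w 0.998 q [ 0.24  0.24 -0.39  1.91  0.11  1.01 -1.72]
 turn about tool z: 0.14  delta in axes after turn: [ 54.39339014 -77.123337    64.6       ]
```

Emit:
play_rows --pt "0.027 -0.0385 0 0" --pt "0.0275 -0.0385 0 0" --pt "0 0 0.032 0" --pt "0 0 0.032 0" --pt "0 0 0.02 0" --pt "0 0 0.02 0" --pt "0 0 0.02 0" --pt "0 0 0 0" --pt "0 0 0 0" --pt "0 0 0 0"

```text
t: 3.4
eef_pos: [0.5654, 0.0643, 0.282]
tool_rot: [0.0, 1.0, 0.023, 0.001]
contact_force: [-0.1, 0.2, 0.6]
gripper_width: 1.005
```

```bash
python3 - <<'E'
from h import *
to([.565,.066,.281],2.7)
snap('wrist','w2.png')
E
```

```text
t 3.4 TCP [0.5654 0.0643 0.282 ] yaw 2.62 tool delta mm [-0.3 -1.7  1. ] world d [-0.4  1.7 -1. ] F [-0.1  0.2  0.6] w 1.005 q [ 0.07  0.48 -0.38  1.9   0.24  0.81 -1.96]
 turn about tool z: -0.08  delta in axes after turn: [-0.31947498 -1.71695537  1.        ]
```

View pics/w2.png

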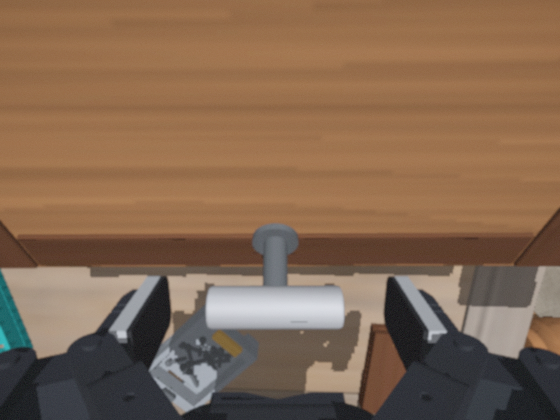

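Emit:
play_rows --pt "0 0 0 0" --pt "0 0 0 0" --pt "0 0 0 0" --pt "0 0 0 0" --pt "0 0 0 0" --pt "0 0 0 0" --pt "0 0 0 0" --pt "0 0 0 0" --claw 0.04 --force 50

```text
t: 4.25
eef_pos: [0.565, 0.0651, 0.2815]
tool_rot: [-0.0, 1.0, 0.023, 0.0]
contact_force: [-2.9, -0.0, 4.6]
gripper_width: 0.575
```

```bash
python3 - <<'E'
from h import *
to([.565,.066,.281],2.7)
snap('wrist','w3.png')
# arc increments, tool frame x fwd, z down
a0=np.radians(194.93);r=.15524
th=np.concatenate([np.linspace(0,2.1,36)])
x=r*np.cos(a0-th);z=r*np.sin(a0-th)
d=np.c_[np.diff(x),-np.diff(z)]
for i,k in enumerate(d):print(i,round(th[i+1],2),k.round(4))
E
```

```text
t 4.25 TCP [0.565  0.0651 0.2815] yaw 2.68 tool delta mm [ 0.  -0.9  0.5] world d [-0.   0.9 -0.5] F [-2.9 -0.   4.6] w 0.575 q [ 0.07  0.48 -0.38  1.9   0.24  0.81 -1.96]
 turn about tool z: -0.02  delta in axes after turn: [ 0.04239581 -0.89900089  0.5       ]
0 0.06 [-0.0021 -0.0091]
1 0.12 [-0.0016 -0.0092]
2 0.18 [-0.001  -0.0093]
3 0.24 [-0.0005 -0.0093]
4 0.3 [ 0.0001 -0.0093]
5 0.36 [ 0.0006 -0.0093]
6 0.42 [ 0.0012 -0.0092]
7 0.48 [ 0.0018 -0.0091]
8 0.54 [ 0.0023 -0.009 ]
9 0.6 [ 0.0028 -0.0089]
10 0.66 [ 0.0034 -0.0087]
11 0.72 [ 0.0039 -0.0085]
12 0.78 [ 0.0044 -0.0082]
13 0.84 [ 0.0049 -0.0079]
14 0.9 [ 0.0053 -0.0076]
15 0.96 [ 0.0058 -0.0073]
16 1.02 [ 0.0062 -0.0069]
17 1.08 [ 0.0066 -0.0066]
18 1.14 [ 0.007  -0.0062]
19 1.2 [ 0.0073 -0.0057]
20 1.26 [ 0.0077 -0.0053]
21 1.32 [ 0.008  -0.0048]
22 1.38 [ 0.0083 -0.0043]
23 1.44 [ 0.0085 -0.0038]
24 1.5 [ 0.0087 -0.0033]
25 1.56 [ 0.0089 -0.0028]
26 1.62 [ 0.009  -0.0022]
27 1.68 [ 0.0092 -0.0017]
28 1.74 [ 0.0092 -0.0011]
29 1.8 [ 0.0093 -0.0006]
30 1.86 [ 0.0093 -0.    ]
31 1.92 [0.0093 0.0005]
32 1.98 [0.0092 0.0011]
33 2.04 [0.0092 0.0017]
34 2.1 [0.009  0.0022]
```

View pics/w3.png

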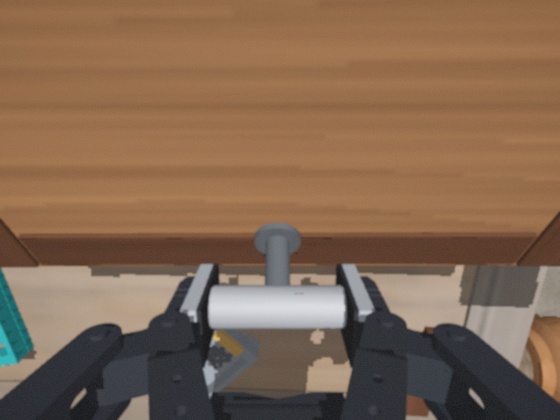

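Emit:
play_rows --pt "-0.0021 0 -0.0091 0" --pt "-0.0016 0 -0.0092 0" --pt "-0.001 0 -0.0093 0" --pt "-0.0005 0 -0.0093 0" --pt "0.0001 0 -0.0093 0" --pt "0.0006 0 -0.0093 0" --pt "0.0012 0 -0.0092 0" --pt "0.0018 0 -0.0091 0" --pt "0.0023 0 -0.009 0" --pt "0.0028 0 -0.0089 0" --pt "0.0034 0 -0.0087 0" --pt "0.0039 0 -0.0085 0"

```text
t: 5.5
eef_pos: [0.5754, 0.0656, 0.3898]
tool_rot: [0.0, 1.0, 0.024, -0.001]
contact_force: [-0.2, 3.1, -6.3]
gripper_width: 0.577
```

```bash
python3 - <<'E'
from h import *
to([.565,.066,.281],2.7)
E
```

```text
t 5.5 TCP [0.5754 0.0656 0.3898] yaw 2.7 tool delta mm [-10.2  -0.9 108.9] world d [ -10.4    0.4 -108.8] F [-0.2  3.1 -6.3] w 0.577 q [ 0.1   0.37 -0.41  1.78  0.17  1.03 -1.89]
 turn about tool z: -0.0  delta in axes after turn: [-10.36961212  -0.88946304 108.8       ]
```

Emit:
play_rows --pt "0.0044 0 -0.0082 0" --pt "0.0049 0 -0.0079 0" --pt "0.0053 0 -0.0076 0" --pt "0.0058 0 -0.0073 0" --pt "0.0062 0 -0.0069 0" --pt "0.0066 0 -0.0066 0" --pt "0.007 0 -0.0062 0" --pt "0.0073 0 -0.0057 0" --pt "0.0077 0 -0.0053 0" --pt "0.008 0 -0.0048 0" --pt "0.0083 0 -0.0043 0" --pt "0.0085 0 -0.0038 0" --pt "0.0087 0 -0.0033 0" --pt "0.0089 0 -0.0028 0"

```text
t: 6.9
eef_pos: [0.6731, 0.0704, 0.4709]
tool_rot: [-0.0, 1.0, 0.024, -0.001]
contact_force: [-5.6, 3.3, -2.7]
gripper_width: 0.573
```

Emit:
play_rows --pt "0.009 0 -0.0022 0" --pt "0.0092 0 -0.0017 0" --pt "0.0092 0 -0.0011 0" --pt "0.0093 0 -0.0006 0" --pt "0.0093 0 0 0" --pt "0.0093 0 0.0005 0" --pt "0.0092 0 0.0011 0" --pt "0.0092 0 0.0017 0" --pt "0.009 0 0.0022 0" --pt "0 0 0 0" --pt "0 0 0 0" --pt "0 0 0 0"

```text
t: 8.1
eef_pos: [0.7561, 0.0743, 0.4728]
tool_rot: [-0.001, 1.0, 0.023, 0.002]
contact_force: [-0.9, 4.3, 5.7]
gripper_width: 0.566
```

```bash
python3 - <<'E'
from h import *
to([.565,.066,.281],2.7)
snap('scene','s4.png')
snap('top','t4.png')
E
```

```text
t 8.1 TCP [0.7561 0.0743 0.4728] yaw 2.68 tool delta mm [-192.    -0.4  191. ] world d [-191.1   -8.3 -191.8] F [-0.9  4.3  5.7] w 0.566 q [ 0.03  0.61 -0.36  1.21  0.21  1.36 -1.84]
 turn about tool z: -0.02  delta in axes after turn: [-191.27883865   -0.71125677  191.8       ]
```

View pics/s4.png

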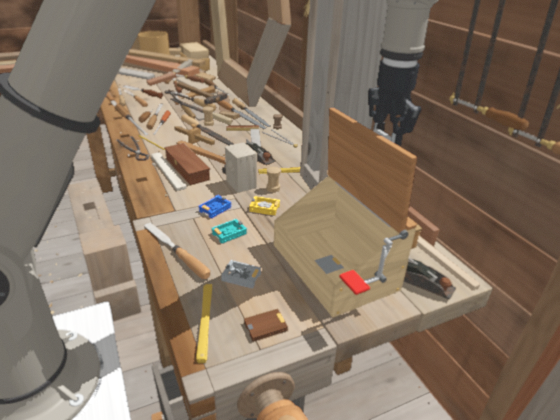

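View pics/t4.png

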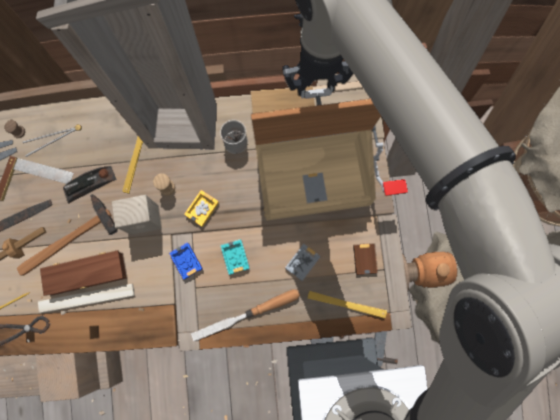

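Emit:
play_rows --pt "0.003 0 0.001 0" --pt "0 0 0 0" --pt "0 0 0 0" --pt "-0.005 0 -0.001 0" --pt "-0.005 0 -0.001 0" --pt "-0.004 0 -0.001 0" --pt "0 0 0 0" --pt "0 0 0 0"

```text
t: 9.0
eef_pos: [0.7464, 0.0738, 0.4745]
tool_rot: [-0.001, 1.0, 0.024, 0.005]
contact_force: [9.7, 5.2, 1.4]
gripper_width: 0.571
```

Emit:
play_rows --pt "0 0 0 0" --pt "0 0 0 0" --pt "0 0 0 0" --pt "0 0 0 0" --pt "0 0 -0.02 0" --pt "0 0 -0.03 0" --pt "0 0 -0.03 0" --pt "0 0 0 0" --pt "0 0 0 0" --pt "0 0 0 0" --claw 0.075

```text
t: 10.0
eef_pos: [0.7448, 0.0731, 0.5509]
tool_rot: [0.0, 1.0, 0.023, -0.001]
contact_force: [0.2, 0.3, -0.7]
gripper_width: 0.879
```

```bash
python3 - <<'E'
from h import *
to([.565,.066,.281],2.7)
c=snap('scene','s5.png');P=cloud(c)
poly=np.array([[333,115],[405,160],[405,215],[335,170]])
m=np.zeros((420,560),np.uint8);cv2.fillPoly(m,[poly],1);Q=P[(m>0)&np.isfinite(P[...,0])]
for i in range(3):
    ce=Q.mean(0);_,s,V=np.linalg.svd(Q-ce,full_matrices=False);nn=V[2]*-np.sign(V[2,0]);r=(Q-ce)@nn;Q=Q[np.abs(r)<(.015 if i==0 else .005)]
print(nn.round(4),ce.round(4)) # inner normal direction
nx=nn[:2]@[.9989,.047]
print('angle',np.radians(120)-np.arctan2(-nn[2],-nx))
snap('wrist','w5.png')
E
```

```text
t 10.0 TCP [0.7448 0.0731 0.5509] yaw 2.68 tool delta mm [-179.4   -1.5  270.3] world d [-179.8   -7.1 -269.9] F [ 0.2  0.3 -0.7] w 0.879 q [ 0.02  0.56 -0.36  1.12  0.19  1.5  -1.83]
 turn about tool z: -0.02  delta in axes after turn: [-179.93485532   -1.37762173  269.9       ]
[-0.9937 -0.0507 -0.0995] [0.7005 0.0509 0.277 ]
angle 1.9947153751229139
```

View pics/s5.png

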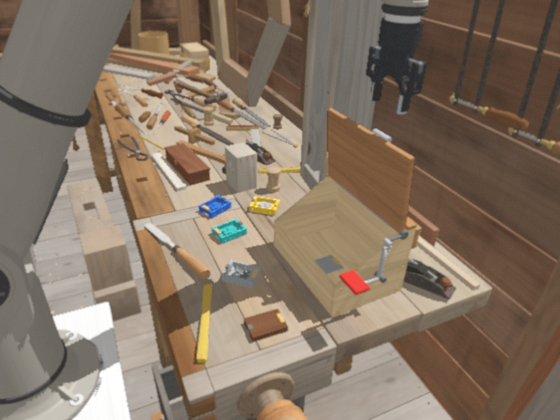

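Emit:
play_rows --pt "-0.045 0 0 0" --pt "-0.045 0 0 0" --pt "-0.045 0 0 0" --pt "-0.04 0 0.02 0" --pt "0 0 0.05 0" --pt "0 0 0 0" --pt "0 0 0 0" --pt "0 0 0 0" --claw 0.0854

```text
t: 10.9
eef_pos: [0.5714, 0.0653, 0.4842]
tool_rot: [-0.0, 1.0, 0.023, 0.001]
contact_force: [0.5, 0.3, 0.8]
gripper_width: 0.999
```

```bash
python3 - <<'E'
from h import *
to([.43,.2,.43],2.7)
c=snap('wrist','w6.png')
E
```

```text
t 10.9 TCP [0.5714 0.0653 0.4842] yaw 2.66 tool delta mm [-135.1 -141.1   54. ] world d [-141.4  134.7  -54.2] F [0.5 0.3 0.8] w 0.999 q [ 0.12  0.28 -0.42  1.68  0.12  1.21 -1.85]
 turn about tool z: -0.04  delta in axes after turn: [-134.89778941 -141.21131829   54.2       ]
```

View pics/w6.png

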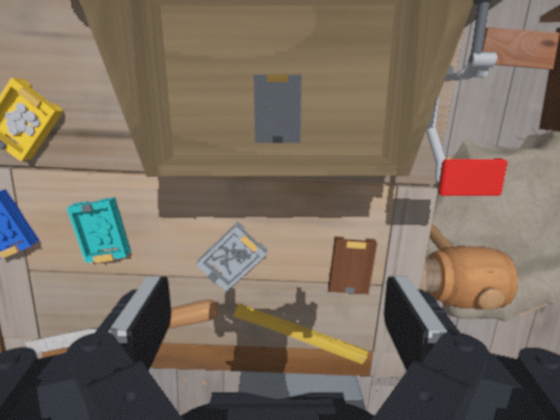

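```bash
cat >> h.py <<'E'
def quad(c,mask,z):
    """rect from mask projected on plane z -> centre, size, yaw of long axis"""
    cs,_=cv2.findContours(mask.astype(np.uint8),cv2.RETR_EXTERNAL,cv2.CHAIN_APPROX_NONE)
    k=max(cs,key=cv2.contourArea).reshape(-1,2)
    q=plane(c,k,z)[:,:2].astype(np.float32)
    (cx,cy),(w,h),a=cv2.minAreaRect(q)
    bx=cv2.boxPoints(((cx,cy),(w,h),a)); e=[bx[1]-bx[0],bx[2]-bx[1]]; L=max(e,key=np.linalg.norm)
    yaw=np.degrees(np.arctan2(L[1],L[0]))
    return np.array([cx,cy]),sorted([w,h]),yaw,k
E
python3 - <<'E'
from h import *
c=snap('wrist');f=c['frame'];hsv=cv2.cvtColor(f,cv2.COLOR_BGR2HSV)
print(f[110,277],f[78,277],f[139,278],f[110,200])
roi=np.zeros((420,560),bool);roi[60:158,240:315]=1
m=roi&(hsv[...,1]<60)
ctr,s,y,k=quad(c,m,.012);print('plate',ctr,s,y, cv2.boundingRect(k))
br=roi&(hsv[...,1]>140)&(hsv[...,2]>100)
dk=roi&(hsv[...,2]<50)
for n,mm in(('brass',br),('dark',dk)):
    ys,xs=np.nonzero(mm);print(n,len(xs),xs.mean(),ys.mean(),plane(c,[[xs.mean(),ys.mean()]],.017))
P=cloud(c);print(np.nanmedian(P[95:120,265:290].reshape(-1,3),0))
E
```

```text
[98 95 90] [ 60 104 130] [66 60 60] [ 88 114 132]
plate [0.62999249 0.06827095] [0.055388230830430984, 0.07710612565279007] 2.7309787 (253, 74, 49, 70)
brass 33 277.09090909090907 78.03030303030303 [[0.66410317 0.06998799 0.017     ]]
dark 0 nan nan [[nan nan nan]]
[0.63278675 0.06868836 0.01357481]<stdin>:10: RuntimeWarning: Mean of empty slice.
  ret = ret.dtype.type(ret / rcount)
```

```bash
python3 - <<'E'
from h import *
c=snap('wrist');f=c['frame'];hsv=cv2.cvtColor(f,cv2.COLOR_BGR2HSV)
cv2.imwrite('pics/c7.png',cv2.resize(f[60:310,0:400],(800,500),interpolation=cv2.INTER_CUBIC))
# outlines: points higher than 8mm above bench
P=cloud(c);z=P[...,2]
for n,(u,v) in dict(yel=(25,118),blue=(10,225),teal=(98,231),grey=(231,257),lid=(352,265)).items():
    m=(z>.006)&(z<.035); roi=np.zeros_like(m);roi[max(0,v-45):v+45,max(0,u-45):u+45]=1
    m&=roi
    k,lab,sta,cen=cv2.connectedComponentsWithStats(m.astype(np.uint8)); i=1+np.argmax(sta[1:,4])
    Q=P[lab==i]; r=cv2.minAreaRect(Q[:,:2].astype(np.float32)); print(n,sta[i,4],r,np.percentile(Q[:,2],[50,95]))
E
```

```text
yel 3287 ((0.603945255279541, 0.3648543059825897), (0.05506708472967148, 0.07754431664943695), 51.82717514038086) [0.01399988 0.02520837]
blue 1391 ((0.47235459089279175, 0.4114093780517578), (0.07670548558235168, 0.05263851583003998), 24.92770767211914) [0.01440372 0.0259844 ]
teal 2760 ((0.4708545506000519, 0.28864550590515137), (0.07631238549947739, 0.05538153275847435), 11.455592155456543) [0.01384748 0.02455044]
grey 2424 ((0.4412791430950165, 0.11898045241832733), (0.05461017042398453, 0.07675249874591827), 47.08837127685547) [0.01345031 0.02465931]
lid 2259 ((0.43434351682662964, -0.040371544659137726), (0.05438223108649254, 0.07732050865888596), 88.58975982666016) [0.01429374 0.01569254]
```

View pics/c7.png

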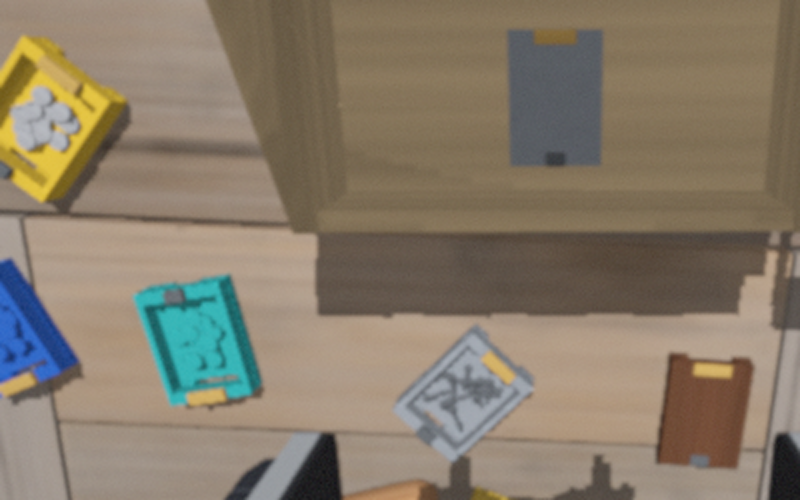

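Emit:
play_rows --pt "-0.0212 -0.01 0.03 0" --pt "-0.0212 -0.01 0.03 0" --pt "-0.0212 -0.01 0.03 0" --pt "-0.0212 -0.01 0.03 0" --pt "-0.0212 -0.01 0.03 0" --pt "-0.0212 -0.01 0.03 0" --pt "0 0 0 8.4" --pt "0 0 0 8.4" --pt "0 0 0 8.4" --pt "0 0 0 8.4" --pt "0 0 0 8.4" --pt "0 0 0 8.4" --pt "0 0 0 8.4" --pt "0 0 0 8.4" --pt "0 0 0 8.4" --pt "0 0 0 8.4" --pt "0 0 0 8.4" --pt "0 0 0 8.4" --pt "0 0 0 8.4" --pt "0 0 0 8.4"

```text
t: 13.05
eef_pos: [0.441, 0.119, 0.2975]
tool_rot: [-0.008, -0.639, 0.769, 0.004]
contact_force: [-0.2, -0.3, -1.1]
gripper_width: 0.996
```

Emit:
play_rows --pt "0 0 0 8.4" --pt "0 0 0 8.4" --pt "0 0 0 8.4" --pt "0 0 0 8.4" --pt "0 0 0 8.4" --pt "0 0 0 8.4" --pt "0 0 0 8.4" --pt "0 0 0 8.4" --pt "0 0 0 8.4" --pt "0 0 0 8.4" --pt "0 0 0 8.4" --pt "0 0 0 8.4" --pt "0 0 0 7.2" --pt "0 0 0 0" --pt "0 0 0 0" --pt "0 0 0 0"

```text
t: 14.65
eef_pos: [0.3072, -0.1932, 0.1943]
tool_rot: [0.002, 0.087, 0.988, 0.124]
contact_force: [-0.7, -0.0, -0.1]
gripper_width: 0.999
```

```bash
cat >> h.py <<'E'
def tray(c,u0,u1,v0,v1,zmin=.006,zmax=.035,show=True):
    P=cloud(c);z=P[...,2];m=(z>zmin)&(z<zmax);roi=np.zeros_like(m);roi[v0:v1,u0:u1]=1;m&=roi
    k,lab,sta,cen=cv2.connectedComponentsWithStats(m.astype(np.uint8)); i=1+np.argmax(sta[1:,4])
    Q=P[lab==i]; r=cv2.minAreaRect(Q[:,:2].astype(np.float32)); a=r[2]+(90 if r[1][1]>r[1][0] else 0)
    if show: print('tray',np.round(r[0],4),np.round(r[1],4),'long axis yaw',round((a+90)%180-90,2),'px',cen[i].round(0),sta[i],'z95',np.percentile(Q[:,2],95).round(4))
    return r[0],a
E
python3 - <<'E'
from h import *
c=snap('wrist','w8.png')
to([.4413,.1190,.172],137.1)
E
```

```text
t 14.7 TCP [ 0.3072 -0.1929  0.1944] yaw 170.03 tool delta mm [-78.5 315.  101.8] world d [134.1 311.9 -22.4] F [-0.3  0.6  0.8] w 1.002 q [-0.45  1.23  1.45  2.43 -1.37  1.48 -2.96]
 turn about tool z: 32.93  delta in axes after turn: [114.0828363  319.76479866  22.4       ]
```

View pics/w8.png

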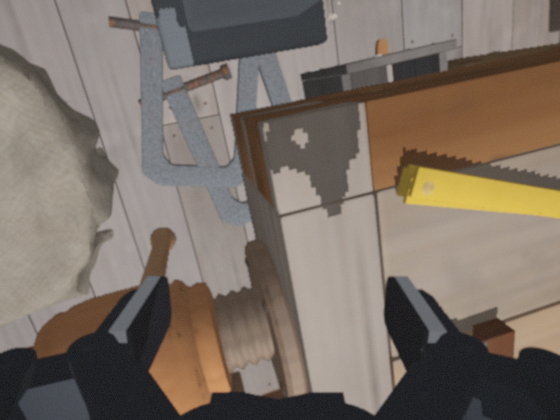

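Emit:
play_rows --pt "0 0 0 -8.4" --pt "0 0 0 -8.4"

```text
t: 14.9
eef_pos: [0.3071, -0.1926, 0.1944]
tool_rot: [0.021, -0.061, 0.99, 0.123]
contact_force: [-0.5, -0.6, -0.8]
gripper_width: 1.001
```

```bash
python3 - <<'E'
from h import *
to([.4413,.1190,.3],2.7)
o,p,Rt=st();print(Rt.round(3))
E
```

```text
t 14.9 TCP [ 0.3071 -0.1926  0.1944] yaw -173.34 tool delta mm [-175.1  308.4  -22.5] world d [134.2 311.6 105.6] F [-0.5 -0.6 -0.8] w 1.001 q [-0.45  1.2   1.43  2.43 -1.36  1.44 -2.67]
 turn about tool z: -176.04  delta in axes after turn: [ 148.72939126 -304.93239935 -105.6       ]
[[-0.992 -0.126  0.026]
 [-0.116  0.963  0.245]
 [-0.056  0.24  -0.969]]
```

```bash
python3 - <<'E'
from h import *
snap('scene','s9.png')
to([.31,-.19,.40])
E
```

```text
t 14.95 TCP [ 0.3071 -0.1926  0.1945] yaw -172.94 tool delta mm [ -15.2   51.4 -198.4] world d [  2.9   2.6 205.5] F [ 0.4 -0.2  0.5] w 0.998 q [-0.45  1.19  1.43  2.43 -1.36  1.44 -2.67]
```

View pics/s9.png

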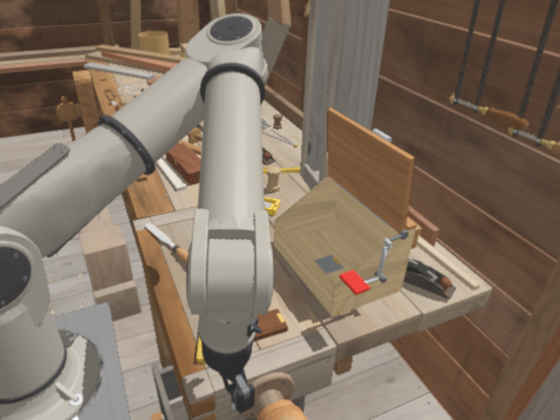

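Emit:
play_rows --pt "-0.003 0.011 -0.043 -8" --pt "-0.003 0.011 -0.043 -8"

```text
t: 15.15
eef_pos: [0.3079, -0.1904, 0.2566]
tool_rot: [0.026, -0.152, 0.981, 0.121]
contact_force: [1.2, 1.5, 0.3]
gripper_width: 1.004
```

```bash
python3 - <<'E'
from h import *
to([.31,-.19,.40])
o,p,Rt=st();print(Rt[:,2].round(3))
E
```

```text
t 15.15 TCP [ 0.3079 -0.1904  0.2566] yaw -162.94 tool delta mm [ -14.6   32.7 -138.9] world d [  2.1   0.4 143.4] F [1.2 1.5 0.3] w 1.004 q [-0.52  0.87  1.45  2.4  -1.1   1.25 -2.71]
[ 0.013  0.246 -0.969]
```

```bash
cat >> h.py <<'E'
import json
_to=to
def to(*a):
    _to(*a); o,p,Rt=st(); print(' tool z',Rt[:,2].round(3))
    open('log.jsonl','a').write(json.dumps(dict(q=list(map(float,o['q'])),p=list(map(float,p)),r=list(map(float,o['tool_rot']))))+'\n')
E
python3 - <<'E'
from h import *
to([.5,-.30,.42])
# test SRS hypothesis
D=[([1.22389078,.47780526,.02234356,1.5564553,-.01151908,1.10932131,-.0830943],[.1596082,-.65556962,.40372042],None),
([.24,.24,-.4,1.91,.11,1.01,-1.72],[.514,-.0136,.4046],2.84),
([.07,.48,-.38,1.90,.24,.81,-1.96],[.5654,.0643,.282],2.62),
([.1,.37,-.41,1.78,.17,1.03,-1.89],[.5754,.0656,.3898],2.7),
([.03,.61,-.36,1.21,.21,1.36,-1.84],[.7561,.0743,.4728],2.68),
([.02,.56,-.36,1.12,.19,1.5,-1.83],[.7448,.0731,.5509],2.68),
([.12,.28,-.42,1.68,.12,1.21,-1.85],[.5714,.0653,.4842],2.66),
([-.45,1.23,1.45,2.43,-1.37,1.48,-2.96],[.3072,-.1929,.1944],None)]
json.dump([(a,b) for a,b,_ in D],open('d0.json','w'))
from scipy.optimize import least_squares
def fk(q,x,s):
    L=x[:5]; M=R.from_euler('z',x[5]); p=np.array([0,0,L[0]])
    rot=M; ax='zyzyzyz'
    ln={1:L[1],3:L[2],6:L[3]}; off=x[6:9]
    for i in range(7):
        v=[0,0,0]; v['xyz'.index(ax[i])]=1
        rot=rot*R.from_rotvec(np.array(v)*q[i]*s[i])
        if i in(1,3,6): p=p+rot.apply([off[[1,3,6].index(i)],0,ln[i]])
    return p,rot
import itertools
best=[]
for s in itertools.product([1,-1],repeat=4):
    S=[s[0],1,s[1],1,s[2],1,s[3]]
    f=lambda x:np.concatenate([fk(q,x,S)[0]-b for q,b,_ in D])
    r=least_squares(f,[.3,.4,.4,.1,0,0,0,0,0]);best.append((r.cost,S,r.x.round(4),))
best.sort(key=lambda t:t[0])
for b in best[:3]:print(b)
E
```

```text
t 15.15 TCP [ 0.3079 -0.1904  0.2566] yaw -162.94 tool delta mm [-165.1 -122.2 -182.8] world d [ 192.1 -109.6  163.4] F [1.2 1.5 0.3] w 1.004 q [-0.52  0.87  1.45  2.4  -1.1   1.25 -2.71]
 tool z [ 0.013  0.246 -0.969]
(np.float64(0.00029772230548474806), [-1, 1, -1, 1, 1, 1, -1], array([ 1.2970e-01,  5.6870e-01,  4.5690e-01,  2.6200e-02,  7.0618e+00,
       -8.7000e-02,  3.0000e-03,  1.8000e-03, -9.9000e-03]))
(np.float64(0.000405003834570232), [-1, 1, -1, 1, 1, 1, 1], array([ 0.1278,  0.5769,  0.4489,  0.0326, -1.8726, -0.0955,  0.0078,
        0.0045,  0.0019]))
(np.float64(0.0008442524853013945), [-1, 1, -1, 1, -1, 1, -1], array([ 2.03400e-01,  5.54900e-01,  4.79100e-01,  7.98000e-02,
       -1.62515e+01, -8.15000e-02, -1.40000e-02,  5.90000e-03,
       -1.38000e-02]))
```

Emit:
play_rows --pt "-0.033 -0.024 -0.036 0" --pt "-0.033 -0.024 -0.036 0" --pt "-0.033 -0.024 -0.036 0" --pt "-0.033 -0.024 -0.036 0"

```text
t: 15.55
eef_pos: [0.4442, -0.2815, 0.3626]
tool_rot: [0.037, -0.162, 0.978, 0.129]
contact_force: [0.6, 0.1, 0.4]
gripper_width: 0.998
```

```bash
python3 - <<'E'
from h import *
to([.5,-.30,.42])
E
```

```text
t 15.55 TCP [ 0.4442 -0.2815  0.3626] yaw -161.93 tool delta mm [-53.5 -21.3 -58.6] world d [ 55.8 -18.5  57.4] F [0.6 0.1 0.4] w 0.998 q [-0.4   0.85  1.45  1.97 -0.98  1.49 -2.96]
 tool z [ 0.029  0.265 -0.964]
```

Emit:
play_rows --pt "0 0 0 -8.4" --pt "0 0 0 -8.4" --pt "0 0 0 -8.4" --pt "0 0 0 -8.4" --pt "0 0 0 -8.4" --pt "0 0 0 -8.4" --pt "0 0 0 -8.4" --pt "0 0 0 -8.4" --pt "0 0 0 -8.4" --pt "0 0 0 -8.4" --pt "0 0 0 -8.4" --pt "0 0 0 -8.4" --pt "0 0 0 -8.4" --pt "0 0 0 -8.4" --pt "0 0 0 -8.4" --pt "0 0 0 -8.4" --pt "0 0 0 0"

```text
t: 17.25
eef_pos: [0.4415, -0.2822, 0.3612]
tool_rot: [-0.132, 0.964, -0.232, -0.017]
contact_force: [-0.2, 0.2, 0.1]
gripper_width: 1.003
```

```bash
python3 - <<'E'
from h import *
to([.5,-.30,.42])
E
```

```text
t 17.25 TCP [ 0.4415 -0.2822  0.3612] yaw -26.38 tool delta mm [ 54.5 -25.6 -59.7] world d [ 58.5 -17.8  58.8] F [-0.2  0.2  0.1] w 1.003 q [-0.19  0.45  0.93  1.96 -0.63  1.15 -0.99]
 tool z [ 0.029  0.263 -0.964]
```

```bash
python3 - <<'E'
from h import *
to([.08,-.66,.50])
E
```

```text
t 17.25 TCP [ 0.4415 -0.2822  0.3612] yaw -26.38 tool delta mm [-168.4  452.8 -243.7] world d [-361.5 -377.8  138.8] F [-0.2  0.2  0.1] w 1.003 q [-0.19  0.45  0.93  1.96 -0.63  1.15 -0.99]
 tool z [ 0.029  0.263 -0.964]
```

Emit:
play_rows --pt "-0.014 0.0377 -0.0203 0" --pt "-0.014 0.0377 -0.0203 0" --pt "-0.014 0.0377 -0.0203 0" --pt "-0.014 0.0377 -0.0203 0" --pt "-0.014 0.0377 -0.0203 0" --pt "-0.014 0.0377 -0.0203 0" --pt "-0.014 0.0377 -0.0203 0" --pt "-0.014 0.0377 -0.0203 0" --pt "-0.014 0.0377 -0.0203 0" --pt "-0.014 0.0377 -0.0203 0" --pt "-0.014 0.0377 -0.0203 0" --pt "-0.014 0.0377 -0.0203 0" --pt "0 0 0 0" --pt "0 0 0 0"

```text
t: 18.65
eef_pos: [0.0794, -0.6605, 0.5]
tool_rot: [-0.132, 0.963, -0.235, -0.018]
contact_force: [0.3, -0.1, -0.1]
gripper_width: 1.003
```

```bash
python3 - <<'E'
from h import *
to([.08,-.66,.50])
c=snap('wrist','w10.png');P=cloud(c)
for v in range(20,300,40):
    print([tuple(P[v,u].round(2).tolist()) for u in range(20,560,90)])
E
```

```text
t 18.65 TCP [ 0.0794 -0.6605  0.5   ] yaw -26.76 tool delta mm [ 0.3 -0.7  0.2] world d [ 0.6  0.5 -0. ] F [ 0.3 -0.1 -0.1] w 1.003 q [ 0.8   0.63  0.97  1.41 -0.49  1.64 -0.27]
 tool z [ 0.028  0.262 -0.965]
[(0.42, -0.26, -0.02), (0.66, 0.07, -0.79), (0.5, -0.22, -0.78), (0.3, -0.54, -0.44), (0.2, -0.71, -0.46), (0.1, -0.93, -0.78)]
[(0.37, -0.24, -0.0), (0.55, 0.14, -0.76), (0.39, -0.17, -0.75), (0.22, -0.5, -0.44), (0.13, -0.68, -0.44), (0.0, -0.9, -0.78)]
[(0.35, -0.15, -0.05), (0.42, 0.14, -0.63), (0.29, -0.08, -0.78), (0.14, -0.46, -0.44), (0.01, -0.63, -0.78), (-0.1, -0.87, -0.78)]
[(0.29, -0.14, -0.01), (0.29, 0.14, -0.53), (0.17, -0.06, -0.68), (0.02, -0.31, -0.78), (-0.11, -0.59, -0.78), (-0.22, -0.83, -0.78)]
[(0.25, -0.02, -0.06), (0.2, 0.46, -0.78), (0.07, -0.12, -0.45), (-0.11, -0.25, -0.78), (-0.23, -0.54, -0.78), (-0.34, -0.79, -0.78)]
[(0.23, 0.88, -0.66), (0.1, -0.12, -0.09), (-0.02, -0.12, -0.35), (-0.25, -0.17, -0.78), (-0.37, -0.48, -0.77), (-0.48, -0.75, -0.78)]
[(nan, nan, nan), (0.05, -0.16, -0.0), (-0.1, -0.12, -0.26), (-0.4, -0.09, -0.78), (-0.53, -0.42, -0.79), (-0.62, -0.7, -0.78)]
```

View pics/w10.png

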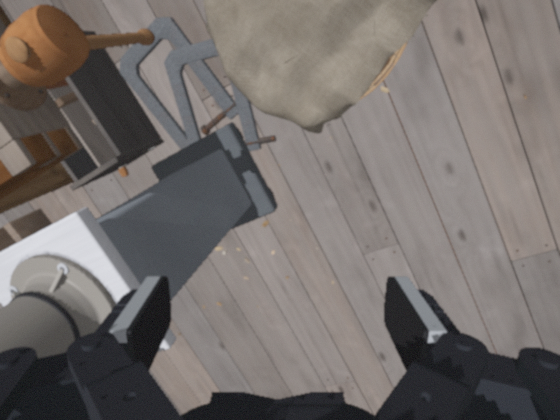

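```bash
python3 - <<'E'
from h import *
to([.0794-.005,-.6605-.05,.5])
E
```

```text
t 18.7 TCP [ 0.0809 -0.6601  0.4998] yaw -26.58 tool delta mm [ 16.7  46.  -13.7] world d [ -6.5 -50.4   0.2] F [ 0.2 -0.1  0.2] w 0.996 q [ 0.8   0.63  0.97  1.41 -0.49  1.64 -0.27]
 tool z [ 0.028  0.263 -0.964]
```

Emit:
play_rows --pt "0.016 0.045 -0.0135 0" --pt "0.016 0.045 -0.0135 0" --pt "0.016 0.045 -0.0135 0" --pt "0.016 0.045 -0.0135 0" --pt "0.016 0.045 -0.0135 0"

```text
t: 19.2
eef_pos: [0.0582, -0.8679, 0.4874]
tool_rot: [-0.136, 0.964, -0.228, -0.025]
contact_force: [-0.5, 0.6, -3.6]
gripper_width: 1.002
```

```bash
python3 - <<'E'
from h import *
to([.05,-.95,.5])
E
```

```text
t 19.2 TCP [ 0.0582 -0.8679  0.4874] yaw -25.83 tool delta mm [ 26.9  71.  -34.7] world d [ -8.2 -82.1  12.6] F [-0.5  0.6 -3.6] w 1.002 q [ 1.3   0.97  0.5   0.59 -0.42  1.91 -0.46]
 tool z [ 0.014  0.273 -0.962]
```

Emit:
play_rows --pt "0.016 0.044 -0.015 0" --pt "0.016 0.044 -0.015 0"

```text
t: 19.4
eef_pos: [0.0851, -0.9003, 0.4887]
tool_rot: [-0.09, 0.976, -0.196, -0.031]
contact_force: [1.8, -0.2, -1.5]
gripper_width: 0.999
```

```bash
python3 - <<'E'
from h import *
to([.05,-.95,.5])
E
```

```text
t 19.4 TCP [ 0.0851 -0.9003  0.4887] yaw -22.26 tool delta mm [-14.7  56.8 -19.5] world d [-35.1 -49.7  11.3] F [ 1.8 -0.2 -1.5] w 0.999 q [ 1.4   1.03  0.06  0.39 -0.06  1.91 -0.55]
 tool z [-0.025  0.187 -0.982]
```

Emit:
play_rows --pt "0.016 0.046 -0.01 0" --pt "0.016 0.046 -0.01 0"

```text
t: 19.6
eef_pos: [0.0877, -0.924, 0.4784]
tool_rot: [-0.069, 0.979, -0.191, -0.005]
contact_force: [-3.1, -0.2, -0.1]
gripper_width: 0.998
```

```bash
python3 - <<'E'
from h import *
to([.05,-.95,.5])
E
```

```text
t 19.6 TCP [ 0.0877 -0.924   0.4784] yaw -21.97 tool delta mm [-26.   35.1 -25.6] world d [-37.7 -26.   21.6] F [-3.1 -0.2 -0.1] w 0.998 q [ 1.36  1.13  0.48  0.26 -0.47  1.91 -0.48]
 tool z [ 0.017  0.137 -0.99 ]
```

Emit:
play_rows --pt "0.01 0.028 -0.04 0" --pt "0.01 0.028 -0.04 0"

```text
t: 19.8
eef_pos: [0.0687, -0.9192, 0.5234]
tool_rot: [-0.035, 0.979, -0.201, -0.008]
contact_force: [-0.2, 0.8, 1.1]
gripper_width: 1.0
```

```bash
python3 - <<'E'
from h import *
to([.05,-.95,.5])
E
```

```text
t 19.8 TCP [ 0.0687 -0.9192  0.5234] yaw -23.12 tool delta mm [-4.4 37.1 21.2] world d [-18.7 -30.8 -23.4] F [-0.2  0.8  1.1] w 1.0 q [ 1.36  1.1   0.68  0.24 -0.62  1.92 -0.46]
 tool z [-0.001  0.071 -0.997]
```

Lean down to 0.071. Another row or so.

Emit:
play_rows --pt "0.01 0.028 -0.04 0" --pt "0.01 0.028 -0.04 0"

```text
t: 20.0
eef_pos: [0.0598, -0.9076, 0.5734]
tool_rot: [-0.002, 0.979, -0.202, -0.001]
contact_force: [-0.0, -0.1, -0.3]
gripper_width: 0.997
```

```bash
python3 - <<'E'
from h import *
to([.05,-.95,.5])
E
```

```text
t 20.0 TCP [ 0.0598 -0.9076  0.5734] yaw -23.25 tool delta mm [ 8.  43.2 73.2] world d [ -9.8 -42.4 -73.4] F [-0.  -0.1 -0.3] w 0.997 q [ 1.35  1.07  0.87  0.24 -0.79  1.92 -0.43]
 tool z [-0.001  0.005 -1.   ]
```

```bash
python3 - <<'E'
from h import *
to([.17,-.62,.42])
E
```

```text
t 20.0 TCP [ 0.0598 -0.9076  0.5734] yaw -23.25 tool delta mm [ -11.7 -307.1  154.8] world d [ 110.2  287.6 -153.4] F [-0.  -0.1 -0.3] w 0.997 q [ 1.35  1.07  0.87  0.24 -0.79  1.92 -0.43]
 tool z [-0.001  0.005 -1.   ]
```

Emit:
play_rows --pt "0 -0.02 0.01 0" --pt "-0.001 -0.04 0.02 0" --pt "-0.001 -0.04 0.02 0" --pt "-0.002 -0.04 0.02 0" --pt "-0.002 -0.04 0.02 0" --pt "-0.002 -0.04 0.02 0" --pt "-0.002 -0.04 0.02 0" --pt "-0.002 -0.04 0.02 0" --pt "0 0 0 0" --pt "0 0 0 0"

```text
t: 21.0
eef_pos: [0.1647, -0.6404, 0.4306]
tool_rot: [-0.004, 0.98, -0.199, 0.001]
contact_force: [-0.8, -0.9, -0.2]
gripper_width: 1.002
```

```bash
python3 - <<'E'
from h import *
to([.47,-.1,.40])
E
```

```text
t 21.0 TCP [ 0.1647 -0.6404  0.4306] yaw -22.98 tool delta mm [  70.2 -616.4   36.1] world d [305.3 540.4 -30.6] F [-0.8 -0.9 -0.2] w 1.002 q [ 0.57  0.64  1.04  1.6  -0.57  1.25 -0.26]
 tool z [ 0.003  0.009 -1.   ]
```

Emit:
play_rows --pt "0.005 -0.044 0.0026 0" --pt "0.005 -0.044 0.0026 0" --pt "0.005 -0.044 0.0026 0" --pt "0.005 -0.044 0.0026 0" --pt "0.005 -0.044 0.0026 0" --pt "0.005 -0.044 0.0026 0" --pt "0.005 -0.044 0.0026 0" --pt "0.005 -0.044 0.0026 0" --pt "0.005 -0.044 0.0026 0" --pt "0.005 -0.044 0.0026 0" --pt "0.005 -0.044 0.0026 0" --pt "0.005 -0.044 0.0026 0" --pt "0.005 -0.044 0.0026 0" --pt "0.005 -0.044 0.0026 0" --pt "0 0 0 -8.4" --pt "0 0 0 -8.4" --pt "0 0 0 -8.4" --pt "0 0 0 -8.4" --pt "0 0 0 -8.4" --pt "0 0 0 0"

```text
t: 23.0
eef_pos: [0.4711, -0.1046, 0.3999]
tool_rot: [-0.003, 0.987, 0.164, 0.004]
contact_force: [0.1, 0.5, 0.8]
gripper_width: 0.998
```

```bash
python3 - <<'E'
from h import *
to([.4413,.1190,.30],137.1)
E
```

```text
t 23.0 TCP [ 0.4711 -0.1046  0.3999] yaw 18.84 tool delta mm [  43.2 -220.8  101.3] world d [-29.8 223.6 -99.9] F [0.1 0.5 0.8] w 0.998 q [-0.87  0.3   1.17  2.06 -0.35  0.99 -0.76]
 turn about tool z: -118.26  delta in axes after turn: [174.03896468 143.51111027  99.9       ]
 tool z [ 0.006  0.007 -1.   ]
```

Emit:
play_rows --pt "0 0 0 -8.4" --pt "0 0 0 -8.4" --pt "0 0 0 -8.4" --pt "0 0 0 -8.4" --pt "0 0 0 -8.4" --pt "0 0 0 -8.4" --pt "0 0 0 -8.4" --pt "0 0 0 -8.4" --pt "0 0 0 -8.4" --pt "0 0 0 -8.4" --pt "0 0 0 -8.4" --pt "0 0 0 -8.4" --pt "0 0 0 -8.4" --pt "0 0 0 -8.4" --pt "0 0 0 0"

```text
t: 24.5
eef_pos: [0.4708, -0.1042, 0.399]
tool_rot: [0.001, 0.373, 0.928, 0.004]
contact_force: [0.5, -0.3, -0.3]
gripper_width: 1.005
```

Emit:
play_rows --pt "0.029 0.024 0.01 0" --pt "0.029 0.024 0.01 0" --pt "0.029 0.024 0.01 0" --pt "0.029 0.024 0.01 0" --pt "0.029 0.024 0.01 0" --pt "0.029 0.024 0.01 0" --pt "0 0 0.03 0" --pt "0 0 0 0" --pt "0 0 0 0"

```text
t: 25.4
eef_pos: [0.4444, 0.1209, 0.3101]
tool_rot: [-0.0, 0.374, 0.927, 0.003]
contact_force: [0.2, -0.5, 0.7]
gripper_width: 0.997
```

```bash
python3 - <<'E'
from h import *
to([.4413,.1190,.172],137.1)
c=snap('wrist','w11.png')
for a in((.006,.035),): 
    try: tray(c,120,440,150,420)
    except Exception as e: print(e)
E
```

```text
t 25.4 TCP [0.4444 0.1209 0.3101] yaw 136.08 tool delta mm [  0.6  -4.3 138. ] world d [  -3.1   -1.9 -138.1] F [ 0.2 -0.5  0.7] w 0.997 q [-0.86  0.28  0.54  2.17 -0.22  0.74  0.63]
 turn about tool z: -1.02  delta in axes after turn: [  0.97751334  -3.5020662  138.1       ]
 tool z [ 0.002  0.006 -1.   ]
tray [0.4405 0.1197] [0.0537 0.0763] long axis yaw -42.72 px [271. 198.] [ 232  150   76  102 7119] z95 0.0249
```

View pics/w11.png

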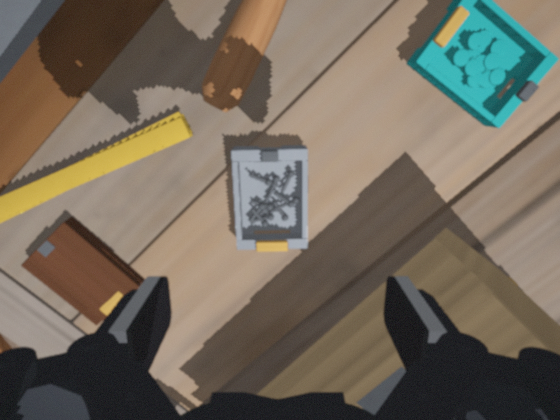

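```bash
python3 - <<'E'
from h import *
c=snap('wrist')
tray(c,215,330,135,265)
to([.4408,.1195,.172],137.2)
E
```

```text
tray [0.4404 0.1197] [0.0536 0.0767] long axis yaw -42.81 px [270. 196.] [ 231  145   76  106 7347] z95 0.0249
t 25.5 TCP [0.4448 0.1207 0.3109] yaw 136.12 tool delta mm [  1.7  -4.8 138.9] world d [  -4.    -1.2 -138.9] F [-0.2  0.4  0.3] w 1.004 q [-0.86  0.28  0.54  2.17 -0.22  0.74  0.63]
 turn about tool z: -1.08  delta in axes after turn: [  2.11958989  -3.59824105 138.9       ]
 tool z [ 0.004  0.008 -1.   ]
```

Emit:
play_rows --pt "0.002 -0.005 0 -1.1" --pt "0 0 0.04 0" --pt "0 0 0.04 0" --pt "0 0 0.03 0" --pt "0 0 0.015 0" --pt "0 0 0.014 0" --pt "0 0 0 0" --pt "0 0 0 0" --pt "0 0 0 0"

```text
t: 26.4
eef_pos: [0.4398, 0.1204, 0.1717]
tool_rot: [0.0, 0.363, 0.932, 0.005]
contact_force: [0.0, -0.3, -0.8]
gripper_width: 1.0
```

Emit:
play_rows --pt "0 0 0 0" --pt "0 0 0 0" --pt "0 0 0 0" --pt "0 0 0 0" --pt "0 0 0 0" --pt "0 0 0 0" --pt "0 0 0 0" --claw 0.04 --force 40

```text
t: 27.1
eef_pos: [0.4396, 0.1206, 0.1713]
tool_rot: [0.0, 0.363, 0.932, 0.004]
contact_force: [-0.8, -1.4, 8.9]
gripper_width: 0.627
```

```bash
python3 - <<'E'
from h import *
to([.63,.0683,.42],182.7)
c=snap('wrist','w12.png')
E
```

```text
t 27.1 TCP [0.4396 0.1206 0.1713] yaw 137.46 tool delta mm [-174.9   92.2 -248.5] world d [190.4 -52.3 248.7] F [-0.8 -1.4  8.9] w 0.627 q [-0.68  0.54  0.34  2.24 -0.45  0.41  0.86]
 turn about tool z: -45.24  delta in axes after turn: [-187.72496482  -61.21100868 -248.7       ]
 tool z [ 0.003  0.008 -1.   ]
```

View pics/w12.png

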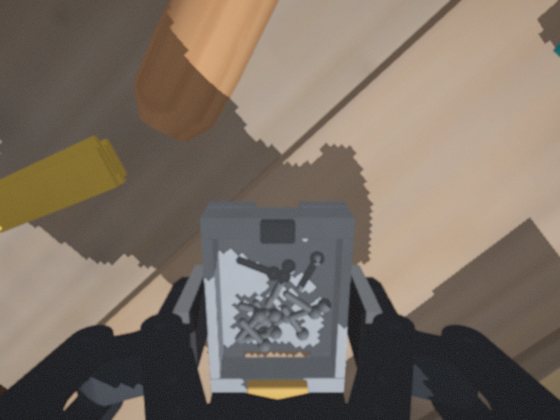

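Emit:
play_rows --pt "0 0 -0.02 0" --pt "0 0 -0.03 0" --pt "0 0 -0.04 0" --pt "0 0 -0.04 0" --pt "0 0 -0.04 0" --pt "0 0 0 -8.4" --pt "0 0 0 -8.4" --pt "0 0 0 -8.4" --pt "0 0 0 -8.4" --pt "0 0 0 -8.4" --pt "0 0 0 -3.3" --pt "-0.03 -0.01 0 0" --pt "-0.03 -0.01 0 0" --pt "0 0 0 0" --pt "0 0 0 0" --pt "0 0 0 0"

```text
t: 28.75
eef_pos: [0.4989, 0.1023, 0.3403]
tool_rot: [0.001, -0.024, 1.0, 0.004]
contact_force: [0.3, 0.4, -0.8]
gripper_width: 0.623
```

```bash
cat >> h.py <<'E'
def held(c,zlo,zhi,umin=150,umax=410,vmin=130):
    """object held: points by tool z-distance range (m ahead of TCP) -> rect in tool xy"""
    P=cloud(c);o=c['obs'];q=o['tool_rot'];Rt=R.from_quat([q[1],q[2],q[3],q[0]]).as_matrix()
    T=(P-np.array(o['eef_pos']))@Rt
    m=(T[...,2]>zlo)&(T[...,2]<zhi)&(np.abs(T[...,1])<.0255)&(np.abs(T[...,0])<.07)
    m[:vmin]=0
    k,lab,sta,cen=cv2.connectedComponentsWithStats(m.astype(np.uint8)); i=1+np.argmax(sta[1:,4]); Q=T[lab==i]
    print('held px',sta[i],'x',np.percentile(Q[:,0],[.5,2,98,99.5]).round(4),'y',np.percentile(Q[:,1],[1,99]).round(4),'z',np.percentile(Q[:,2],[1,50,99]).round(4))
    return T
E
python3 - <<'E'
from h import *
to([.6277,.067,.34],182.7)
c=snap('wrist','w13.png')
T=held(c,.14,.18)
E
```

```text
t 28.75 TCP [0.4989 0.1023 0.3403] yaw -177.22 tool delta mm [-127.   -41.5    0.2] world d [128.8 -35.3  -0.3] F [ 0.3  0.4 -0.8] w 0.623 q [-0.71  0.3   0.46  2.04 -0.19  0.84  1.48]
 turn about tool z: 0.08  delta in axes after turn: [-126.99415819  -41.32812344    0.3       ]
 tool z [ 0.001  0.007 -1.   ]
held px [  205   201   147   198 25618] x [-0.0372 -0.035   0.0367  0.0369] y [-0.025  0.025] z [0.1456 0.1583 0.167 ]
```

View pics/w13.png

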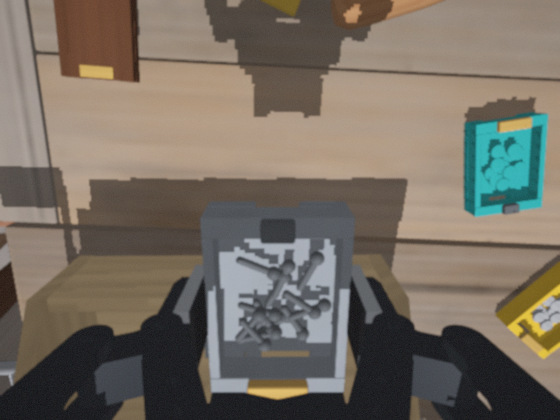

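Emit:
play_rows --pt "-0.032 -0.0104 0 0" --pt "-0.032 -0.0104 0 0" --pt "-0.032 -0.0104 0 0" --pt "-0.032 -0.0103 0 0" --pt "0 0 0.03 0" --pt "0 0 0.03 0" --pt "0 0 0.03 0" --pt "0 0 0.025 0" --pt "0 0 0.02 0" --pt "0 0 0 0" --pt "0 0 0 0" --pt "0 0 0 0"

```text
t: 30.0
eef_pos: [0.6305, 0.0681, 0.2073]
tool_rot: [0.002, -0.024, 1.0, 0.004]
contact_force: [-0.0, -0.0, -1.5]
gripper_width: 0.622
```

```bash
python3 - <<'E'
from h import *
to([.6288,.067,.184],182.7)
c=snap('wrist','w14.png');snap('scene','s14.png')
E
```

```text
t 30.0 TCP [0.6305 0.0681 0.2073] yaw -177.23 tool delta mm [ 1.9 -1.2 23.2] world d [ -1.7  -1.1 -23.3] F [-0.  -0.  -1.5] w 0.622 q [-0.47  0.67  0.37  1.82 -0.36  0.71  1.72]
 turn about tool z: 0.07  delta in axes after turn: [ 1.74992988 -1.0186979  23.3       ]
 tool z [ 0.005  0.008 -1.   ]
```

View pics/w14.png

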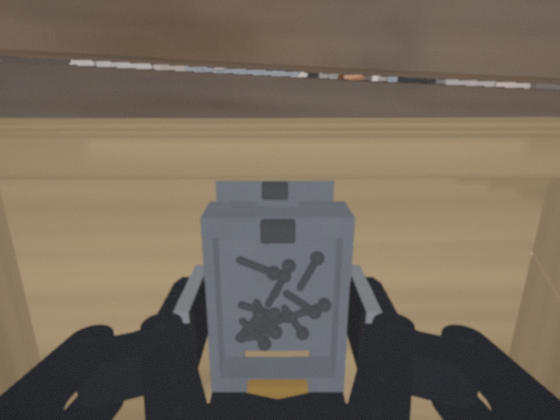

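View pics/s14.png

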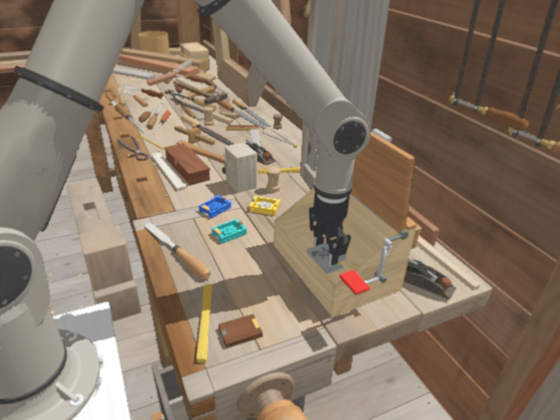

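```bash
python3 - <<'E'
from h import *
c=snap('wrist')
print('base key top front edge centre',plane(c,[[275,182],[262,182],[288,182]],.017).round(4),'expected key front edge', (np.array([.63,.0683])-.038*np.array([.9989,.047])).round(4))
print('plate edge corners',plane(c,[[216,181],[334,181]],.012).round(4), 'mid exp',(np.array([.63,.0683])-.038*np.array([.9989,.047])).round(4))
T=held(c,.14,.18)
P=cloud(c)
# tray front key: dark block
print('tray key px->', plane(c,[[277,219],[260,219],[295,219]],float(np.nanmedian(P[215:225,265:290,2]))).round(4), np.nanmedian(P[215:225,265:290,2]),np.nanmedian(P[235:242,265:290,2]))
E
```

```text
base key top front edge centre [[0.5919 0.0664 0.017 ]
 [0.5922 0.0606 0.017 ]
 [0.5916 0.0722 0.017 ]] expected key front edge [0.592  0.0665]
plate edge corners [[0.5939 0.0395 0.012 ]
 [0.5914 0.0935 0.012 ]] mid exp [0.592  0.0665]
held px [  205   201   147   198 25588] x [-0.0374 -0.0351  0.0367  0.0369] y [-0.025  0.025] z [0.1457 0.1584 0.1667]
tray key px-> [[0.5946 0.0671 0.0585]
 [0.5949 0.0613 0.0585]
 [0.5943 0.0732 0.0585]] 0.05854501693018151 0.06094926051795753
```

Emit:
play_rows --pt "0.0023 -0.0006 0 0" --pt "0 0 0.01 0" --pt "0 0 0.006 0" --pt "0 0 0.003 0" --pt "0 0 0.002 0" --pt "0 0 0.002 0" --pt "0 0 0 0" --pt "0 0 0 0" --pt "0 0 0 0"

```text
t: 31.05
eef_pos: [0.6277, 0.0672, 0.1834]
tool_rot: [0.001, -0.024, 1.0, 0.004]
contact_force: [-2.7, -0.4, 5.5]
gripper_width: 0.621
```

```bash
python3 - <<'E'
from h import *
to([.6288,.067,.184],182.7)
c=snap('wrist','w15.png');T=held(c,.14,.18)
E
```

```text
t 31.05 TCP [0.6277 0.0672 0.1834] yaw -177.25 tool delta mm [-1.1 -0.2 -0.6] world d [ 1.1 -0.2  0.6] F [-2.7 -0.4  5.5] w 0.621 q [-0.46  0.71  0.35  1.83 -0.38  0.67  1.74]
 turn about tool z: 0.05  delta in axes after turn: [-1.08935757 -0.25159507 -0.6       ]
 tool z [ 0.002  0.008 -1.   ]
held px [  204   215   148   184 24282] x [-0.0375 -0.0354  0.0363  0.0366] y [-0.025  0.025] z [0.1456 0.1582 0.1664]
```

View pics/w15.png

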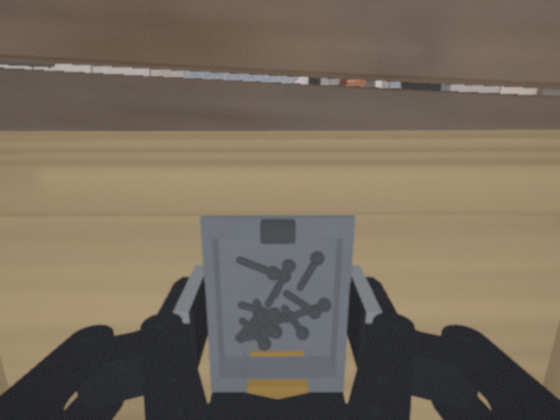

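Emit:
play_rows --pt "0 0 0 0" --pt "0 0 0 0" --pt "0 0 0 0" --pt "0 0 0 0" --pt "0 0 -0.015 0" --pt "0 0 -0.03 0" --pt "0 0 -0.04 0" --pt "0 0 -0.04 0" --pt "0 0 -0.04 0" --pt "0.04 0 0 0" --pt "0.04 0 0 0" --pt "0.02 0 0 0" --pt "0 0 0 0" --pt "0 0 0 0" --claw 0.0854

```text
t: 32.5
eef_pos: [0.5278, 0.0613, 0.3486]
tool_rot: [0.002, -0.024, 1.0, 0.004]
contact_force: [0.4, 0.3, -0.1]
gripper_width: 0.999
```

```bash
python3 - <<'E'
from h import *
to([.6288,.067,.184],182.7)
c=snap('wrist','w16.png');snap('scene','s16.png')
E
```

```text
t 32.5 TCP [0.5278 0.0613 0.3486] yaw -177.23 tool delta mm [-100.4   -0.5  165.1] world d [ 101.     5.7 -164.6] F [ 0.4  0.3 -0.1] w 0.999 q [-0.63  0.33  0.48  1.98 -0.21  0.87  1.59]
 turn about tool z: 0.07  delta in axes after turn: [-101.15638414    0.93592077  164.6       ]
 tool z [ 0.005  0.008 -1.   ]
```

View pics/w16.png

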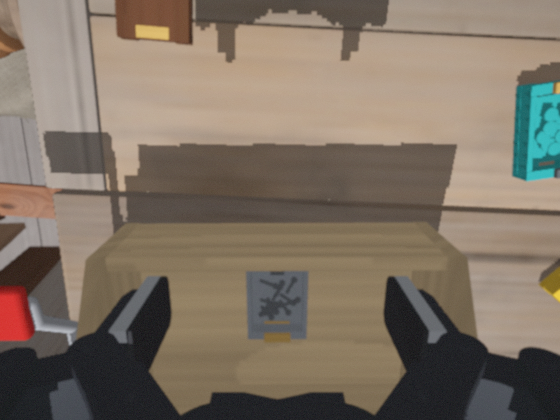

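View pics/s16.png

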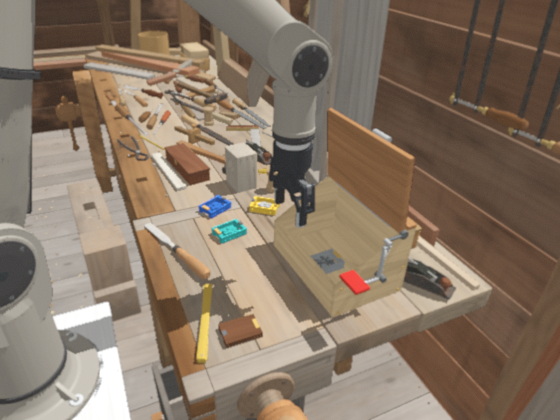

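```bash
python3 - <<'E'
from h import *
c=snap('wrist');P=cloud(c)
tray(c,235,320,260,350,.024,.06)
Q=P[262:345,240:315].reshape(-1,3)
# tray wall top by end and sides
for n,(u0,u1,v0,v1) in dict(front=(250,265,271,276),frontR=(292,304,271,276),left=(248,251,280,330),right=(304,307,280,330),back=(250,262,336,339),keyF=(272,284,271,275),keyB=(268,288,335,340)).items():
    print(n,np.nanmedian(P[v0:v1,u0:u1,2]).round(4))
s=snap('top','t16.png'); 
tray(s,330,400,235,300)
to([.6035,.3649,.34],141.8)
E
```

```text
tray [0.6315 0.0687] [0.0734 0.054 ] long axis yaw 2.73 px [277. 314.] [ 247  270   62   72 1547] z95 0.0377
front 0.0199
frontR 0.0198
left 0.0324
right 0.0324
back 0.0321
keyF 0.0373
keyB 0.0373
tray [ 0.3691 -0.0114] [0.0539 0.0109] long axis yaw 2.82 px [357. 287.] [354 274   8  22  75] z95 0.0167
t 32.7 TCP [0.5284 0.0613 0.3477] yaw -177.25 tool delta mm [-89.6 299.6  10.1] world d [ 75.1 303.6  -7.7] F [ 0.1  0.  -0.6] w 1.004 q [-0.62  0.33  0.48  1.98 -0.21  0.87  1.59]
 turn about tool z: 40.95  delta in axes after turn: [128.73093615 285.02862326   7.7       ]
 tool z [ 0.004  0.007 -1.   ]
```

View pics/t16.png

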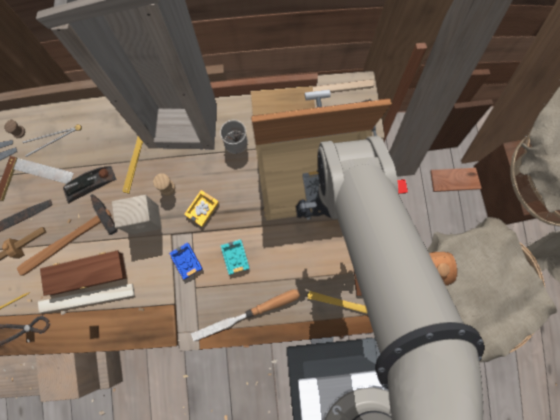

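Emit:
play_rows --pt "-0.0128 0.0428 -0.004 0" --pt "-0.0128 0.0428 -0.004 0" --pt "-0.0128 0.0428 -0.004 0" --pt "-0.0128 0.0428 -0.004 0" --pt "-0.0128 0.0428 -0.004 0" --pt "-0.0128 0.0428 -0.004 0" --pt "-0.0128 0.0428 -0.004 0" --pt "0 0 0 8.2" --pt "0 0 0 8.2" --pt "0 0 0 8.2" --pt "0 0 0 8.2" --pt "0 0 0 8.2" --pt "0 0 0 0" --pt "0 0 0 0" --pt "0 0 0 0"

```text
t: 34.2
eef_pos: [0.6027, 0.3647, 0.3777]
tool_rot: [0.0, 0.326, 0.945, 0.004]
contact_force: [0.6, 0.6, -0.0]
gripper_width: 0.997
```

```bash
python3 - <<'E'
from h import *
c=snap('wrist','w17.png')
to([.604,.365,.174],141.8)
tray(c,180,360,100,330)
E
```

```text
t 34.25 TCP [0.6027 0.3646 0.3778] yaw 141.88 tool delta mm [ -1.3  -0.4 203.8] world d [   1.3    0.4 -203.8] F [-0.1  0.5 -0.9] w 0.999 q [-1.01  0.61  0.59  1.53 -0.37  1.1   0.56]
 turn about tool z: 0.08  delta in axes after turn: [ -0.7742506    1.11827367 203.8       ]
 tool z [ 0.003  0.007 -1.   ]
tray [0.6033 0.3658] [0.054  0.0764] long axis yaw -38.19 px [276. 179.] [ 246  138   61   86 4878] z95 0.0252
```

View pics/w17.png

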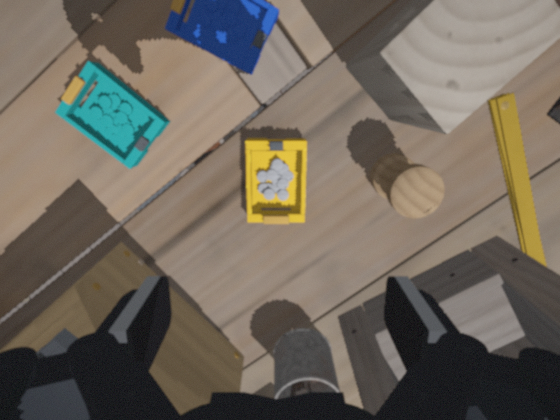

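```bash
python3 - <<'E'
from h import *
c=snap('wrist');P=cloud(c);o,p,Rt=st()
T=(P-[.6033,.3658,.174])@Rt
m=np.isfinite(P[...,2])&(P[...,2]>.03)&(P[...,2]<.3)&(np.hypot(T[...,0],T[...,1])<.16)&(T[...,2]>0.0)
k,lab,sta,cen=cv2.connectedComponentsWithStats(m.astype(np.uint8))
for i in range(1,k):
    if sta[i,4]>80:
        Q=T[lab==i];W=P[lab==i];print(cen[i].round(0),sta[i,4],'tool x',Q[:,0].min().round(3),Q[:,0].max().round(3),'y',Q[:,1].min().round(3),Q[:,1].max().round(3),'z world max',W[:,2].max().round(3))
s=snap('top');S=cloud(s); print('pot top',S[130:145,228:240].reshape(-1,3).max(0), np.nanpercentile(S[120:160,222:246].reshape(-1,3),[2,98],axis=0).round(3), 'pillar',S[130,185],S[148,185],S[120,205])
E
```

```text
[433.  66.] 13576 tool x 0.053 0.131 y 0.058 0.135 z world max 0.124
[413. 189.] 2628 tool x -0.018 0.024 y 0.088 0.131 z world max 0.073
pot top [nan nan nan] [[ 0.731  0.236 -0.003]
 [ 0.839  0.301  0.075]] pillar [0.81799125 0.39607722 0.02151192] [0.77235564 0.40097684 0.00706991] [0.78106705 0.32217105 0.1562522 ]
```

Emit:
play_rows --pt "0 0 0.04 0" --pt "0 0 0.045 0" --pt "0 0 0.045 0" --pt "0 0 0.04 0" --pt "0 0 0.02 0" --pt "0 0 0.013 0" --pt "0 0 0 0" --pt "0 0 0 0" --pt "0 0 0 0"

```text
t: 35.25
eef_pos: [0.604, 0.3665, 0.1771]
tool_rot: [0.001, 0.328, 0.945, 0.005]
contact_force: [0.7, -0.5, -0.0]
gripper_width: 1.004
```

Emit:
play_rows --pt "0 0 0 0" --pt "0 0 0 0" --pt "0 0 0 0" --pt "0 0 0 0" --pt "0 0 0 0" --pt "0 0 0 0" --pt "0 0 0 0" --claw 0.04

```text
t: 35.95
eef_pos: [0.6034, 0.3664, 0.176]
tool_rot: [0.0, 0.327, 0.945, 0.005]
contact_force: [-1.2, 0.1, 6.3]
gripper_width: 0.618
```

```bash
python3 - <<'E'
from h import *
c=snap('wrist','w18.png')
to([.6288,.067,.38],182.7)
held(c,.14,.18)
E
```

```text
t 36.0 TCP [0.6034 0.3663 0.176 ] yaw 141.77 tool delta mm [-204.7 -217.6 -206.4] world d [  25.4 -299.3  204. ] F [-0.7 -0.   6.1] w 0.622 q [-0.94  0.83  0.47  1.64 -0.5   0.78  0.66]
 turn about tool z: -40.93  delta in axes after turn: [ -11.27284213 -300.16424342 -204.        ]
 tool z [ 0.004  0.008 -1.   ]
held px [  207   130   144   269 33937] x [-0.0613 -0.0378  0.0612  0.0631] y [-0.0249  0.025 ] z [0.1496 0.167  0.1764]
```

View pics/w18.png

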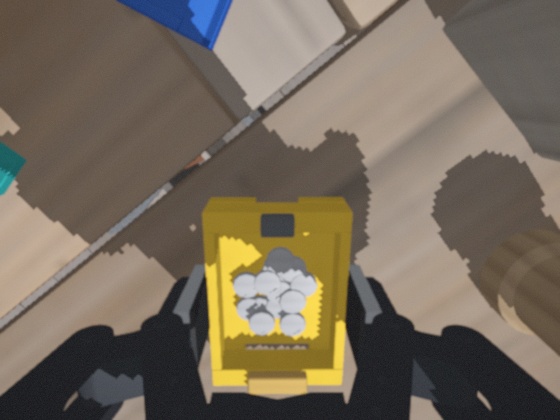

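Emit:
play_rows --pt "0 0 -0.02 0" --pt "0 0 -0.04 0" --pt "0 0 -0.05 0" --pt "0 0 -0.05 0" --pt "0 0 -0.05 0" --pt "0 0 0 -8.2" --pt "0 0 0 -8.2" --pt "0 0 0 -8.2" --pt "0 0 0 -8.2" --pt "0 0 0 -8.1" --pt "0 -0.02 0 0" --pt "-0.001 -0.04 0 0" --pt "-0.001 -0.04 0 0" --pt "-0.001 -0.04 0 0" --pt "-0.001 -0.04 0 0" --pt "-0.001 -0.04 0 0" --pt "-0.001 -0.04 0 0" --pt "-0.001 -0.04 0 0" --pt "0 0 0 0" --pt "0 0 0 0"

```text
t: 38.0
eef_pos: [0.623, 0.0625, 0.3835]
tool_rot: [0.002, -0.02, 1.0, 0.004]
contact_force: [0.3, 0.9, -0.8]
gripper_width: 0.621
```

```bash
python3 - <<'E'
from h import *
c=snap('wrist','w19.png')
to([.6288,.067,.232],182.7)
held(c,.14,.18)
E
```

```text
t 38.05 TCP [0.623  0.0646 0.3832] yaw -177.5 tool delta mm [ -5.4   1.  151.3] world d [   5.8    2.4 -151.2] F [ 0.4  0.  -1. ] w 0.621 q [-0.55  0.45  0.48  1.73 -0.24  1.02  1.62]
 turn about tool z: -0.2  delta in axes after turn: [ -5.90661676   2.12411829 151.2       ]
 tool z [ 0.003  0.008 -1.   ]
held px [  206   197   144   197 24781] x [-0.0381 -0.0365  0.0373  0.0375] y [-0.025  0.025] z [0.1495 0.162  0.1704]
```

Emit:
play_rows --pt "-0.005 0.002 0 -0.2" --pt "0 0 0.03 0" --pt "0 0 0.04 0" --pt "0 0 0.04 0" --pt "0 0 0.03 0" --pt "0 0 0.013 0" --pt "0 0 0 0" --pt "0 0 0 0" --pt "0 0 0 0"

```text
t: 38.95
eef_pos: [0.6297, 0.0688, 0.2317]
tool_rot: [0.003, -0.025, 1.0, 0.004]
contact_force: [0.1, 0.9, -0.5]
gripper_width: 0.619
```

```bash
python3 - <<'E'
from h import *
c=snap('wrist','w20.png')
to([.6278,.067,.208],182.7)
held(c,.14,.18)
E
```

```text
t 39.0 TCP [0.6296 0.0687 0.2317] yaw -177.13 tool delta mm [ 2.  -1.8 23.6] world d [ -1.8  -1.7 -23.7] F [-0.4 -0.2 -0.3] w 0.618 q [-0.49  0.64  0.39  1.81 -0.35  0.75  1.71]
 turn about tool z: 0.17  delta in axes after turn: [ 1.87808274 -1.61332118 23.7       ]
 tool z [ 0.006  0.008 -1.   ]
held px [  206   197   144   197 24787] x [-0.0382 -0.0365  0.0374  0.0375] y [-0.025  0.025] z [0.1495 0.162  0.1702]
```

View pics/w20.png

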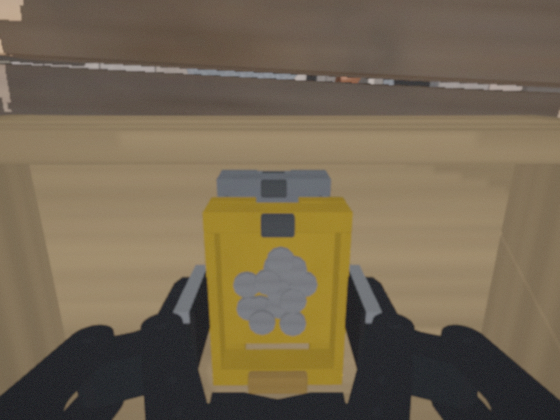

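Emit:
play_rows --pt "0.002 -0.0017 0 0.1" --pt "0 0 0.01 0" --pt "0 0 0.006 0" --pt "0 0 0.004 0" --pt "0 0 0.003 0" --pt "0 0 0.001 0" --pt "0 0 0 0" --pt "0 0 0 0" --pt "0 0 0 0"

```text
t: 39.9
eef_pos: [0.6266, 0.0668, 0.2074]
tool_rot: [0.001, -0.024, 1.0, 0.004]
contact_force: [-7.3, -0.3, 17.4]
gripper_width: 0.617
```

```bash
python3 - <<'E'
from h import *
c=snap('wrist','w21.png')
to([.6278,.067,.208],182.7)
held(c,.14,.18)
E
```

```text
t 39.95 TCP [0.6266 0.0668 0.2074] yaw -177.25 tool delta mm [-1.2  0.2 -0.6] world d [1.2 0.2 0.6] F [-8.1 -0.1 17.6] w 0.619 q [-0.47  0.67  0.37  1.82 -0.36  0.71  1.72]
 turn about tool z: 0.05  delta in axes after turn: [-1.20808914  0.14325023 -0.6       ]
 tool z [ 0.001  0.008 -1.   ]
held px [  206   197   144   197 25388] x [-0.0382 -0.0365  0.0374  0.0376] y [-0.025  0.025] z [0.1495 0.1621 0.1741]
```

View pics/w21.png

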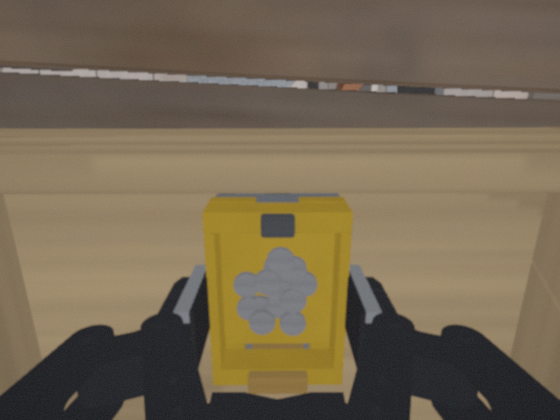

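Emit:
play_rows --pt "-0.001 0 -0.0005 0" --pt "0 0 0 0" --pt "0 0 0 0" --pt "0 0 0 0" --pt "0 0 0 0" --pt "0 0 -0.015 0" --pt "0 0 -0.03 0" --pt "0 0 -0.04 0" --pt "0 0 -0.04 0" --pt "0.04 0 -0.02 0" --pt "0.04 0 0 0" --pt "0.02 0 0 0" --pt "0 0 0 0" --pt "0 0 0 0" --claw 0.0854

```text
t: 41.35
eef_pos: [0.5278, 0.0612, 0.3521]
tool_rot: [0.002, -0.024, 1.0, 0.004]
contact_force: [1.2, 0.4, 1.0]
gripper_width: 0.999
```

```bash
python3 - <<'E'
from h import *
c=snap('wrist','w22.png');P=cloud(c)
to([.6278,.067,.208],182.7)
tray(c,220,340,240,360,.043,.08)
m=(P[...,2]>.044)&(P[...,2]<.075);m[:230]=0;m[360:]=0;m[:,:220]=0;m[:,340:]=0
ys,xs=np.nonzero(m);u0,u1,v0,v1=xs.min(),xs.max(),ys.min(),ys.max();print(u0,u1,v0,v1)
# wall height at 4 corners
for n,(a,b,cc,d) in dict(FL=(u0+2,u0+12,v0+2,v0+6),FR=(u1-12,u1-2,v0+2,v0+6),L=(u0+1,u0+3,v0+20,v1-15),Rr=(u1-3,u1-1,v0+20,v1-15),BL=(u0+4,u0+12,v1-6,v1-3),BR=(u1-12,u1-4,v1-6,v1-3)).items():print(n,np.nanmedian(P[cc:d,a:b,2]).round(4))
s=snap('scene','s22.png')
E
```

```text
t 41.4 TCP [0.5284 0.0613 0.3519] yaw -177.24 tool delta mm [-98.9  -0.2 144.3] world d [  99.4    5.7 -143.9] F [ 0.7  0.5 -0.4] w 0.996 q [-0.63  0.32  0.49  1.98 -0.2   0.88  1.59]
 turn about tool z: 0.06  delta in axes after turn: [-99.55816034   1.01129109 143.9       ]
 tool z [ 0.005  0.008 -1.   ]
tray [0.615  0.0699] [0.1024 0.0955] long axis yaw 3.12 px [278. 278.] [ 220  240  120  114 5865] z95 0.0751
220 339 238 353
FL 0.0493
FR 0.0507
L 0.0125
Rr 0.0125
BL 0.0127
BR 0.0124
```

View pics/w22.png

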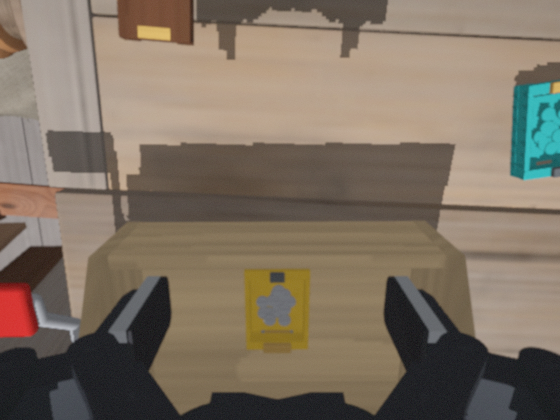

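```bash
python3 - <<'E'
from h import *
c=snap('wrist');P=cloud(c)
tray(c,238,318,262,360,.043,.08)
for n,(a,b,cc,d) in dict(FL=(248,266,271,276),FR=(288,306,271,276),L=(247,250,280,340),Rr=(305,308,280,340),BL=(249,260,343,348),BR=(294,306,343,348),kF=(272,284,274,280),kB=(266,290,343,350)).items():print(n,np.nanmedian(P[cc:d,a:b,2]).round(4))
E
```

```text
tray [0.6187 0.0673] [0.0958 0.0586] long axis yaw 2.29 px [277. 304.] [ 238  262   80   92 2946] z95 0.0748
FL 0.0525
FR 0.0524
L 0.0523
Rr 0.0522
BL 0.0524
BR 0.0524
kF 0.0573
kB 0.0571
```

```bash
python3 - <<'E'
from h import *
s=snap('scene','s23.png');tray(s,205,290,305,360,.006,.03)
f=s['frame'];cv2.imwrite('pics/c23.png',cv2.resize(f[230:380,180:330],(600,600),interpolation=cv2.INTER_CUBIC))
to([.45,-.03,.36],180)
E
```

```text
tray [ 0.3812 -0.0327] [0.057  0.0759] long axis yaw -1.51 px [240. 330.] [218 314  45  33 911] z95 0.0161
t 41.55 TCP [0.5285 0.0612 0.3511] yaw -177.25 tool delta mm [ 82.8 -87.2  -9.8] world d [-78.5 -91.2   8.9] F [ 0.3 -0.3 -1.1] w 1.004 q [-0.63  0.33  0.49  1.98 -0.2   0.88  1.59]
 turn about tool z: 2.75  delta in axes after turn: [ 78.5 -91.2  -8.9]
 tool z [ 0.003  0.007 -1.   ]
```

View pics/c23.png

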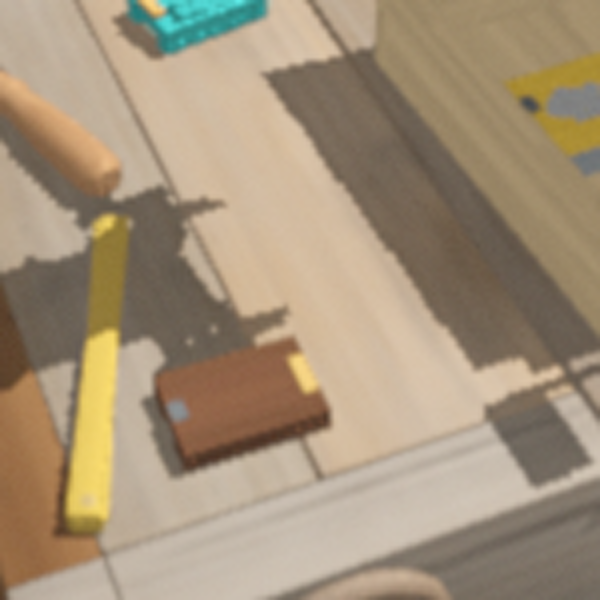

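```bash
cat > fit.py <<'E'
from h import *
from scipy.optimize import least_squares
D=[json.loads(l) for l in open('log.jsonl')]
D.append(dict(q=[1.22389078,.47780526,.02234356,1.5564553,-.01151908,1.10932131,-.0830943],p=[.1596082,-.65556962,.40372042],r=None))
S=[-1,1,-1,1,-1,1,-1]
AX='zyzyzyz'
def fk(q,x,S):
    # x: base yaw, tool yaw, then 3-offset before each joint1..7 and tool (8*3)
    rot=R.from_euler('z',x[0]); p=np.zeros(3); off=np.reshape(x[2:],(8,3))
    for i in range(7):
        p=p+rot.apply(off[i]); v=np.zeros(3); v['xyz'.index(AX[i])]=q[i]*S[i]; rot=rot*R.from_rotvec(v)
    p=p+rot.apply(off[7]); return p,rot*R.from_euler('z',x[1])
def res(x,S,w=1e-3):
    o=[]
    for d in D:
        p,r=fk(d['q'],x,S); o.append((p-d['p'])*1)
        if d['r']: 
            a=d['r']; o.append((r.inv()*R.from_quat([a[1],a[2],a[3],a[0]])).as_rotvec()*.3)
    o.append((x[2:])*w)
    return np.concatenate(o)
if __name__=='__main__':
    import itertools
    out=[]
    x0=np.zeros(26);x0[2+2]=.13;x0[2+3*2+2]=.3;x0[2+3*3+2]=.27;x0[2+12+2]=.2;x0[2+15+2]=.25;x0[2+23]=.1
    for s in itertools.product([1,-1],repeat=4):
        for y in(0,3.14):
            SS=[s[0],1,s[1],1,s[2],1,s[3]];x1=x0.copy();x1[1]=y
            r=least_squares(res,x1,args=(SS,),max_nfev=60);out.append((r.cost,SS,r.x))
    out.sort(key=lambda t:t[0])
    for c_,SS,x in out[:3]:print(c_,SS,x[:2].round(3));
    c_,SS,x=out[0];print(x[2:].reshape(8,3).round(4))
    rr=[np.linalg.norm(fk(d['q'],x,SS)[0]-d['p']) for d in D];print(np.round(np.array(rr)*1000,1))
    json.dump(dict(S=SS,x=list(x)),open('model.json','w'))
E
python3 fit.py; wc -l log.jsonl
```

```text
1.5618005382443884e-07 [-1, 1, -1, 1, -1, 1, -1] [-0.     1.571]
1.5618005382557998e-07 [-1, 1, -1, 1, -1, 1, -1] [-0.     1.571]
0.7934922936124454 [1, 1, 1, 1, 1, 1, 1] [2.265 7.461]
[[ 0.000e+00  0.000e+00  1.435e-01]
 [ 0.000e+00 -1.520e-02  1.435e-01]
 [-0.000e+00 -1.520e-02  2.709e-01]
 [ 0.000e+00 -1.570e-02  2.709e-01]
 [-0.000e+00 -1.570e-02  2.363e-01]
 [ 0.000e+00 -2.000e-04  2.363e-01]
 [ 0.000e+00 -2.000e-04  7.680e-02]
 [ 0.000e+00  0.000e+00  7.680e-02]]
[0. 0. 0. 0. 0. 0. 0. 0. 0. 0. 0. 0. 0. 0. 0. 0. 0. 0. 0. 0. 0. 0. 0. 0.
 0. 0. 0. 0. 0. 0.]
29 log.jsonl
```

```bash
cat > ik.py <<'E'
from fit import *
M=json.load(open('model.json'));X=np.array(M['x']);SS=M['S']
lo=np.array([-2.96,-.34,-1.41,.24,-1.37,.17,-2.96]);hi=np.array([2.96,2.1,1.46,2.44,4.51,1.92,2.96])
def ik(p,yaw,q0,Rt=None):
    if Rt is None: Rt=R.from_matrix(R.from_euler('z',yaw,degrees=True).as_matrix()@np.diag([1,-1,-1]))
    q0=np.array(q0)
    def f(q):
        a,b=fk(q,X,SS);return np.r_[(a-p)*10,(b.inv()*Rt).as_rotvec()*5,(q-q0)*1e-3]
    r=least_squares(f,np.clip(q0,lo+.03,hi-.03),bounds=(lo+.02,hi-.02))
    a,b=fk(r.x,X,SS);return r.x,np.linalg.norm(a-p)*1000,np.degrees((b.inv()*Rt).magnitude())
E
python3 - <<'E'
from ik import *
o,p,Rt=st();qc=np.array(o['q'])
for z in(.30,.20,.175):
  for yaw in(180,):
    q=qc
    for x in(.45,.425,.41,.405,.40,.39,.385):
        q,e,a=ik([x,-.033,z],yaw,q);print(z,yaw,x,round(e,1),round(a,2),q.round(2))
E
```

```text
0.3 180 0.45 0.0 0.0 [-0.5   0.28  0.51  2.2  -0.21  0.71  1.72]
0.3 180 0.425 0.0 0.0 [-0.52  0.24  0.52  2.25 -0.18  0.69  1.7 ]
0.3 180 0.41 0.0 0.0 [-0.54  0.21  0.53  2.28 -0.17  0.68  1.68]
0.3 180 0.405 0.0 0.0 [-0.54  0.2   0.53  2.29 -0.16  0.68  1.68]
0.3 180 0.4 0.0 0.0 [-0.54  0.19  0.53  2.3  -0.16  0.68  1.67]
0.3 180 0.39 0.0 0.0 [-0.55  0.17  0.53  2.32 -0.14  0.67  1.65]
0.3 180 0.385 0.0 0.0 [-0.56  0.17  0.53  2.33 -0.13  0.67  1.65]
0.2 180 0.45 0.0 0.0 [-0.34  0.47  0.34  2.25 -0.34  0.47  1.83]
0.2 180 0.425 0.0 0.0 [-0.35  0.44  0.33  2.3  -0.34  0.44  1.83]
0.2 180 0.41 0.0 0.0 [-0.35  0.43  0.33  2.33 -0.34  0.42  1.83]
0.2 180 0.405 0.0 0.0 [-0.35  0.42  0.33  2.34 -0.34  0.42  1.83]
0.2 180 0.4 0.0 0.0 [-0.35  0.42  0.33  2.35 -0.34  0.41  1.83]
0.2 180 0.39 0.0 0.0 [-0.36  0.41  0.33  2.38 -0.34  0.4   1.83]
0.2 180 0.385 0.0 0.0 [-0.36  0.4   0.33  2.39 -0.34  0.39  1.83]
0.175 180 0.45 0.0 0.0 [-0.29  0.52  0.28  2.25 -0.35  0.41  1.84]
0.175 180 0.425 0.0 0.0 [-0.29  0.5   0.27  2.3  -0.35  0.38  1.84]
0.175 180 0.41 0.0 0.0 [-0.29  0.48  0.26  2.34 -0.35  0.36  1.84]
0.175 180 0.405 0.0 0.0 [-0.29  0.48  0.26  2.35 -0.35  0.35  1.85]
0.175 180 0.4 0.0 0.0 [-0.29  0.47  0.26  2.36 -0.35  0.34  1.85]
0.175 180 0.39 0.0 0.0 [-0.29  0.46  0.26  2.38 -0.36  0.33  1.85]
0.175 180 0.385 0.0 0.0 [-0.29  0.46  0.25  2.39 -0.36  0.32  1.85]
```

Emit:
play_rows --pt "0.0343 -0.0305 0.007 0" --pt "0.0343 -0.0305 0.007 0" --pt "0.0343 -0.0305 0.007 0" --pt "0 0 0 4.2" --pt "0 0 0 0" --pt "0 0 0 0" --pt "0 0 0 0"

```text
t: 42.25
eef_pos: [0.4304, -0.0344, 0.3292]
tool_rot: [0.002, 0.011, 1.0, 0.004]
contact_force: [0.9, 0.2, -0.5]
gripper_width: 0.998
```

```bash
python3 - <<'E'
from h import *
c=snap('wrist','w24.png')
to([.386,-.033,.20],178.5)
tray(c,180,380,100,330,.006,.025)
E
```

```text
t 42.3 TCP [ 0.4302 -0.0344  0.3291] yaw 178.7 tool delta mm [ 44.6  -0.5 129. ] world d [ -44.2    1.4 -129.1] F [ 0.5  0.7 -0.2] w 1.002 q [-0.55  0.19  0.55  2.22 -0.15  0.77  1.65]
 turn about tool z: 0.2  delta in axes after turn: [ 44.22150149   0.24249914 129.1       ]
 tool z [ 0.003  0.007 -1.   ]
tray [ 0.3891 -0.034 ] [0.054  0.0595] long axis yaw -1.53 px [274. 139.] [ 238  100   73   79 5546] z95 0.0156
```

View pics/w24.png

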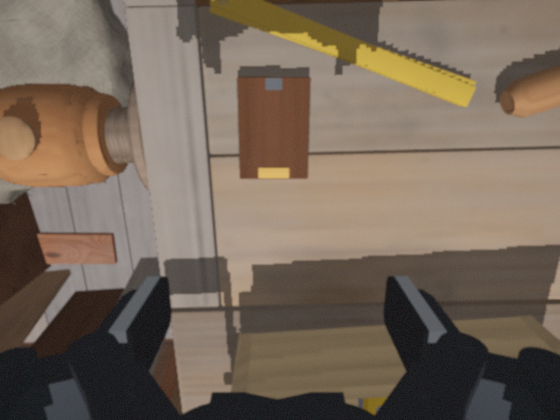

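```bash
python3 - <<'E'
from h import *
c=snap('wrist')
tray(c,220,330,66,195,.007,.025)
E
```

```text
tray [ 0.3809 -0.0338] [0.0541 0.0755] long axis yaw -1.33 px [274. 127.] [ 237   77   74  102 7221] z95 0.0156
```

Emit:
play_rows --pt "0.022 -0.0008 0 0" --pt "0.0227 -0.0008 0 0" --pt "0 0 0.035 0" --pt "0 0 0.035 0" --pt "0 0 0.03 0" --pt "0 0 0.02 0" --pt "0 0 0 0" --pt "0 0 0 0"

```text
t: 43.15
eef_pos: [0.3852, -0.0347, 0.209]
tool_rot: [0.001, 0.012, 1.0, 0.004]
contact_force: [-0.5, -0.1, 0.4]
gripper_width: 0.999
```

```bash
python3 - <<'E'
from h import *
to([.3855,-.035,.1745],178.7)
E
```

```text
t 43.15 TCP [ 0.3852 -0.0347  0.209 ] yaw 178.58 tool delta mm [-0.2 -0.6 34.5] world d [  0.3  -0.3 -34.5] F [-0.5 -0.1  0.4] w 0.999 q [-0.41  0.39  0.41  2.39 -0.39  0.42  1.87]
 turn about tool z: -0.12  delta in axes after turn: [-0.30672898 -0.29311658 34.5       ]
 tool z [ 0.002  0.007 -1.   ]
```

Emit:
play_rows --pt "0 0 0.015 0" --pt "0 0 0.012 0" --pt "0 0 0.007 0" --pt "0 0 0 0" --pt "0 0 0 0" --pt "0 0 0 0"

```text
t: 43.75
eef_pos: [0.3853, -0.0344, 0.1755]
tool_rot: [0.002, 0.013, 1.0, 0.004]
contact_force: [0.1, 0.2, 0.1]
gripper_width: 0.997
```

Emit:
play_rows --pt "0 0 0 0" --pt "0 0 0 0" --pt "0 0 0 0" --pt "0 0 0 0" --pt "0 0 0 0" --pt "0 0 0 0" --pt "0 0 0 0" --claw 0.04

```text
t: 44.45
eef_pos: [0.3851, -0.0344, 0.1753]
tool_rot: [0.001, 0.013, 1.0, 0.004]
contact_force: [-1.4, 1.2, 9.3]
gripper_width: 0.622
```

```bash
python3 - <<'E'
from h import *
c=snap('wrist','w25.png')
to([.6277+.005,.067,.36],182.7)
held(c,.14,.18)
E
```

```text
t 44.5 TCP [ 0.3851 -0.0344  0.1753] yaw 178.56 tool delta mm [-245.5  109.1 -183.1] world d [247.6 101.4 184.7] F [-2.3  0.2  9.9] w 0.617 q [-0.33  0.46  0.31  2.39 -0.46  0.33  1.94]
 turn about tool z: -4.14  delta in axes after turn: [-252.10172714   89.62387613 -184.7       ]
 tool z [ 0.003  0.008 -1.   ]
held px [  208   130   143   269 33369] x [-0.0624 -0.0592  0.0622  0.0637] y [-0.025  0.025] z [0.1595 0.1612 0.1763]
```

View pics/w25.png

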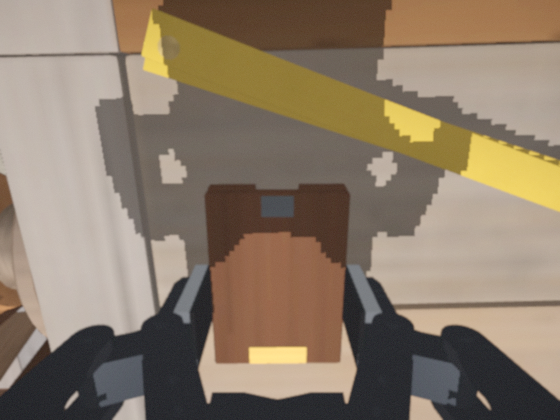

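Emit:
play_rows --pt "0 0 -0.02 0" --pt "0 0 -0.04 0" --pt "0 0 -0.04 0" --pt "0 0 -0.04 0" --pt "0 0 -0.03 0" --pt "0 0 0 -4.1" --pt "-0.02 0.007 0 0" --pt "-0.04 0.014 0 0" --pt "-0.04 0.014 0 0" --pt "-0.04 0.014 0 0" --pt "-0.04 0.014 0 0" --pt "-0.04 0.014 0 0" --pt "-0.03 0.012 0 0" --pt "0 0 0 0" --pt "0 0 0 0" --pt "0 0 0 0"

```text
t: 46.1
eef_pos: [0.6291, 0.064, 0.3459]
tool_rot: [0.001, -0.023, 1.0, 0.003]
contact_force: [-0.4, 0.4, -0.8]
gripper_width: 0.618
```

```bash
python3 - <<'E'
from h import *
c=snap('wrist','w26.png')
to([.6277+.005,.067,.27],182.7)
held(c,.14,.18)
E
```

```text
t 46.15 TCP [0.6291 0.0639 0.3461] yaw -177.41 tool delta mm [-3.6  2.3 76.1] world d [  3.6   3.1 -76.1] F [ 0.4  0.8 -0.5] w 0.617 q [-0.6   0.51  0.55  1.75 -0.33  0.97  1.7 ]
 turn about tool z: -0.11  delta in axes after turn: [-3.74203355  2.92697539 76.1       ]
 tool z [ 0.001  0.007 -1.   ]
held px [  208   183   140   181 22895] x [-0.0323 -0.0308  0.0428  0.0431] y [-0.025  0.025] z [0.1597 0.1611 0.1701]
```

View pics/w26.png

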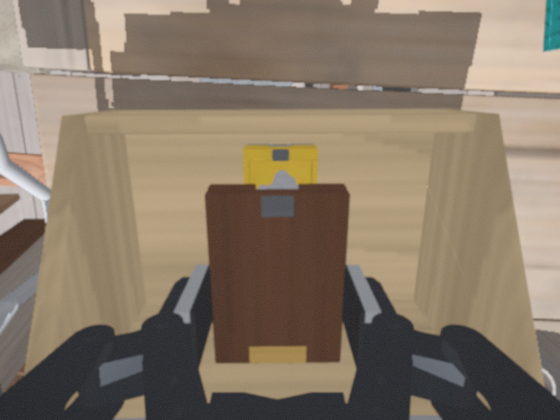

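Emit:
play_rows --pt "-0.004 0.0028 0 0" --pt "0 0 0.03 0" --pt "0 0 0.03 0" --pt "0 0 0.025 0" --pt "0 0 0.01 0" --pt "0 0 0 0" --pt "0 0 0 0" --pt "0 0 0 0"

```text
t: 46.95
eef_pos: [0.6349, 0.0684, 0.2529]
tool_rot: [0.003, -0.023, 1.0, 0.004]
contact_force: [0.2, 0.3, -1.1]
gripper_width: 0.618
```

```bash
python3 - <<'E'
from h import *
c=snap('wrist','w27.png')
to([.633,.067,.2273],182.7)
held(c,.14,.18)
E
```

```text
t 47.0 TCP [0.6348 0.0685 0.2528] yaw -177.34 tool delta mm [ 2.  -1.6 25.5] world d [ -1.8  -1.5 -25.5] F [ 0.5 -1.1 -1.1] w 0.617 q [-0.55  0.64  0.49  1.79 -0.4   0.81  1.76]
 turn about tool z: -0.04  delta in axes after turn: [ 1.86866145 -1.4135432  25.5       ]
 tool z [ 0.005  0.008 -1.   ]
held px [  209   183   139   181 22897] x [-0.0324 -0.0308  0.0428  0.0431] y [-0.025  0.025] z [0.1596 0.1611 0.17  ]
```

View pics/w27.png

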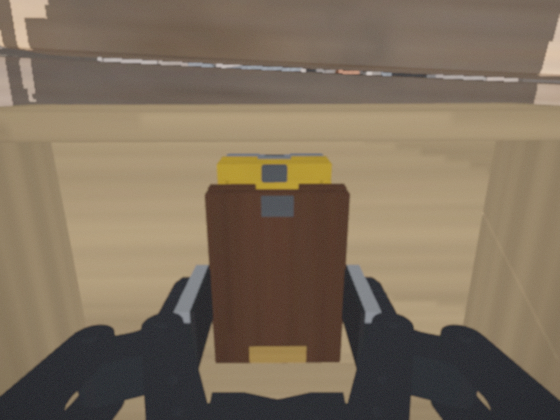

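Emit:
play_rows --pt "0.0018 -0.0015 0 0" --pt "0 0 0.01 0" --pt "0 0 0.007 0" --pt "0 0 0.005 0" --pt "0 0 0.002 0" --pt "0 0 0.001 0" --pt "0 0 0 0" --pt "0 0 0 0" --pt "0 0 0 0"

```text
t: 47.9
eef_pos: [0.6322, 0.067, 0.2274]
tool_rot: [0.001, -0.023, 1.0, 0.004]
contact_force: [-8.1, 0.2, 14.8]
gripper_width: 0.615
```

```bash
python3 - <<'E'
from h import *
c=snap('wrist','w28.png')
to([.633,.067,.2273],182.7)
held(c,.14,.18)
E
```

```text
t 47.95 TCP [0.6323 0.067  0.2274] yaw -177.34 tool delta mm [-0.7 -0.   0.1] world d [ 0.7 -0.  -0.1] F [-7.8  0.3 14.4] w 0.617 q [-0.53  0.67  0.47  1.81 -0.42  0.77  1.77]
 turn about tool z: -0.04  delta in axes after turn: [-0.69922291 -0.03297452  0.1       ]
 tool z [ 0.001  0.008 -1.   ]
held px [  208   180   140   184 23424] x [-0.0323 -0.0307  0.0429  0.0431] y [-0.025  0.025] z [0.1596 0.161  0.1767]
```

View pics/w28.png

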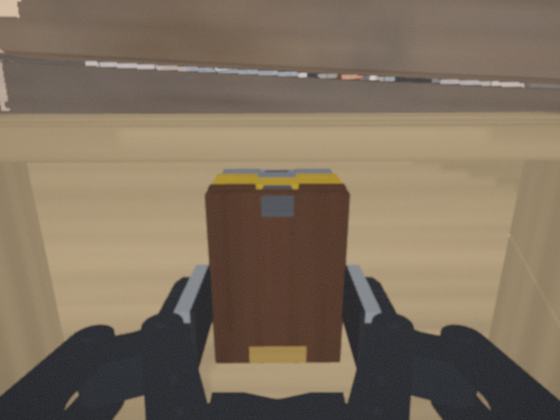

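Emit:
play_rows --pt "-0.0005 0 -0.0005 0" --pt "0 0 0 0" --pt "0 0 0 0" --pt "0 0 0 0" --pt "0 0 0 0" --pt "0 0 -0.015 0" --pt "0 0 -0.03 0" --pt "0 0 -0.04 0" --pt "0 0 -0.04 0" --pt "0.04 0 0 0" --pt "0.04 0 0 0" --pt "0.02 0 0 0" --pt "0 0 0 0" --pt "0 0 0 0" --claw 0.0854

```text
t: 49.35
eef_pos: [0.5332, 0.0617, 0.3526]
tool_rot: [0.002, -0.023, 1.0, 0.004]
contact_force: [0.0, 0.2, -0.2]
gripper_width: 0.997
```

```bash
python3 - <<'E'
from h import *
c=snap('wrist','w29.png');P=cloud(c)
to([.633,.067,.2273],182.7)
m=(P[...,2]>.058)&(P[...,2]<.08);m[:,:225]=0;m[:,330:]=0;m[:262]=0;m[365:]=0
k,lab,sta,cen=cv2.connectedComponentsWithStats(m.astype(np.uint8));i=1+np.argmax(sta[1:,4]);Q=P[lab==i]
A=np.c_[Q[:,:2]-Q[:,:2].mean(0),np.ones(len(Q))];co=np.linalg.lstsq(A,Q[:,2],rcond=None)[0]
print(sta[i],Q.mean(0).round(4),'slopes',co.round(4),cv2.minAreaRect(Q[:,:2].astype(np.float32)),np.percentile(Q[:,2],[2,50,98]).round(4))
snap('scene','s29.png')
E
```

```text
t 49.4 TCP [0.5337 0.0617 0.3524] yaw -177.33 tool delta mm [-98.8  -0.3 125.6] world d [  99.3    5.3 -125.1] F [ 1.9 -0.3 -0. ] w 1.004 q [-0.7   0.35  0.59  1.97 -0.26  0.89  1.64]
 turn about tool z: -0.03  delta in axes after turn: [-99.43942877   0.61644578 125.1       ]
 tool z [ 0.005  0.008 -1.   ]
[ 243  267   69   89 5788] [0.6243 0.0679 0.0662] slopes [0.016  0.0027 0.0662] ((0.6278797388076782, 0.0681968703866005), (0.07825847715139389, 0.05404432862997055), 2.6783721446990967) [0.0615 0.0663 0.0677]
```

View pics/w29.png

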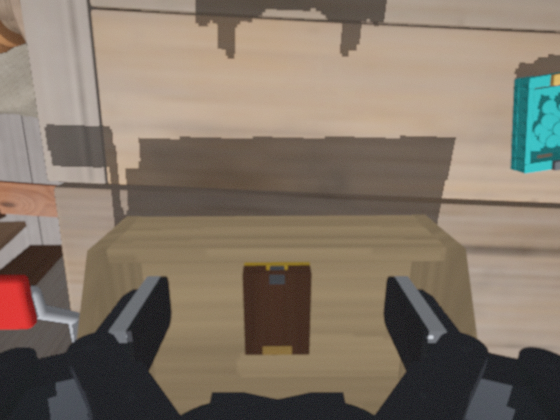

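View pics/s29.png

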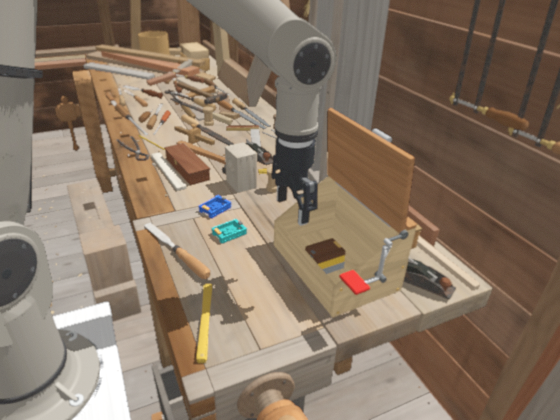

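```bash
python3 - <<'E'
from h import *
c=snap('wrist');P=cloud(c)
for r in(274,282,290,300,310,320,330,340,348,352):print(r,np.nanmedian(P[r-1:r+2,250:304,2]).round(4),[np.nanmedian(P[r-1:r+2,a:a+6,2]).round(4) for a in(248,300)])
to([.582,-.108,.30],2.7)
E
```

```text
274 0.0665 [np.float64(0.0664), np.float64(0.0666)]
282 0.0665 [np.float64(0.066), np.float64(0.0663)]
290 0.0663 [np.float64(0.0661), np.float64(0.0661)]
300 0.0663 [np.float64(0.0661), np.float64(0.0663)]
310 0.0665 [np.float64(0.0664), np.float64(0.0664)]
320 0.0664 [np.float64(0.0665), np.float64(0.0664)]
330 0.0663 [np.float64(0.0662), np.float64(0.0666)]
340 0.0663 [np.float64(0.0663), np.float64(0.0664)]
348 0.0668 [np.float64(0.0666), np.float64(0.0664)]
352 0.0668 [np.float64(0.0668), np.float64(0.0664)]
t 49.5 TCP [0.5339 0.0617 0.3519] yaw -177.34 tool delta mm [ -40.  -172.1   50.9] world d [  48.1 -169.7  -51.9] F [-0.1 -0.4 -0.5] w 0.999 q [-0.7   0.35  0.59  1.97 -0.26  0.89  1.64]
 turn about tool z: 179.96  delta in axes after turn: [ 40.0526383  171.77743206  51.9       ]
 tool z [ 0.004  0.007 -1.   ]
```

```bash
python3 - <<'E'
from ik import *
o,p,Rt=st();q=np.array(o['q'])
# move to pad hover at yaw 182.7 then turn +
T=np.array([.56,-.125,.40])
for k in range(1,11): q,e,a=ik(p+(T-p)*k/10,182.7,q)
print('hover',q.round(2),e,a)
yaw=182.7
qq=q.copy()
for k in range(34):
    yaw-=8; qq,e,a=ik(T,yaw,qq)
    if k%3==2 or e>1: print(round(yaw,1),qq.round(2),round(e,1),round(a,1))
# seeds for yaw -90 at press pose
print('seeds')
best=[]
rng=np.random.default_rng(0)
for yw in(-90,-75,-105,-60):
    for i in range(40):
        s=rng.uniform(lo,hi);s[1]=rng.uniform(.2,.9);s[3]=rng.uniform(1.2,2.2)
        z,e,a=ik([.58,-.125,.29],yw,s)
        if e<.5 and a<.2: best.append((yw,z))
for yw,z in best[:24]:print(yw,z.round(2),'margin',np.minimum(z-lo,hi-z).min().round(2))
E
```

```text
hover [-0.4   0.36  0.65  1.84 -0.26  1.02  1.98] 1.8021201914334307e-06 1.5044112984096394e-07
158.7 [-0.47  0.39  0.75  1.85 -0.31  1.03  1.61] 0.0 0.0
134.7 [-0.54  0.42  0.86  1.85 -0.36  1.04  1.25] 0.0 0.0
110.7 [-0.61  0.46  0.97  1.85 -0.43  1.06  0.89] 0.0 0.0
86.7 [-0.67  0.51  1.09  1.86 -0.51  1.09  0.55] 0.0 0.0
62.7 [-0.72  0.58  1.2   1.86 -0.6   1.13  0.22] 0.0 0.0
38.7 [-0.76  0.66  1.3   1.86 -0.69  1.18 -0.11] 0.0 0.0
14.7 [-0.78  0.74  1.39  1.86 -0.78  1.24 -0.45] 0.0 0.0
-9.3 [-0.78  0.79  1.44  1.86 -0.83  1.28 -0.83] 0.0 0.0
-33.3 [-0.78  0.79  1.44  1.86 -0.83  1.28 -1.24] 0.0 0.0
-57.3 [-0.78  0.79  1.44  1.86 -0.83  1.28 -1.66] 0.0 0.0
-81.3 [-0.78  0.79  1.44  1.86 -0.83  1.28 -2.08] 0.0 0.0
seeds
-90 [ 0.99  0.96 -1.39  1.8   0.99  1.29  2.47] margin 0.02
-90 [-0.02  0.48  0.17  1.87 -0.11  0.81 -2.94] margin 0.02
-90 [ 0.99  0.96 -1.39  1.8   0.99  1.29  2.47] margin 0.02
-90 [-0.02  0.48  0.17  1.87 -0.11  0.81 -2.94] margin 0.02
-90 [ 0.57  0.55 -0.61  1.82  0.4   0.89  2.91] margin 0.05
-90 [ 0.54  0.54 -0.57  1.83  0.36  0.88  2.94] margin 0.02
-90 [
[... 373 characters left out ...]
0.3   1.87 -0.19  0.81 -2.86] margin 0.1
-90 [ 0.53  0.54 -0.57  1.83  0.36  0.88  2.94] margin 0.02
-90 [ 0.99  0.96 -1.39  1.8   0.99  1.29  2.47] margin 0.02
-90 [ 0.99  0.96 -1.39  1.8   0.99  1.29  2.47] margin 0.02
-90 [-0.71  0.99  1.35  1.91 -1.06  1.21 -2.11] margin 0.11
-90 [ 0.99  0.96 -1.39  1.8   0.99  1.29  2.47] margin 0.02
-90 [ 0.53  0.54 -0.57  1.83  0.36  0.88  2.94] margin 0.02
-90 [ 0.99  0.96 -1.39  1.8   0.99  1.29  2.47] margin 0.02
-90 [ 0.94  0.84 -1.24  1.8   0.87  1.17  2.56] margin 0.17
-90 [ 0.99  0.96 -1.39  1.8   0.99  1.29  2.47] margin 0.02
-90 [-0.02  0.48  0.17  1.87 -0.11  0.81 -2.94] margin 0.02
-90 [ 0.99  0.96 -1.39  1.8   0.99  1.29  2.47] margin 0.02
```

Emit:
play_rows --pt "-0.006 -0.0443 0 0" --pt "-0.006 -0.0443 0 0" --pt "-0.006 -0.0443 0 0" --pt "-0.006 -0.0443 0 0" --pt "-0.006 -0.0443 0 0" --pt "0 0 0 0" --pt "0 0 0 0" --pt "0 0 0 0"

```text
t: 50.3
eef_pos: [0.5736, -0.1572, 0.3495]
tool_rot: [0.001, -0.024, 1.0, 0.004]
contact_force: [0.6, 0.2, -0.2]
gripper_width: 0.998
```

```bash
python3 - <<'E'
from h import *
to([.574,-.158,.297],182.7)
c=snap('wrist','w30.png');snap('scene','s30.png')
f=c['frame'];hsv=cv2.cvtColor(f,cv2.COLOR_BGR2HSV)
red=((hsv[...,0]<8)|(hsv[...,0]>170))&(hsv[...,1]>170)&(hsv[...,2]>60)
r=quad(c,red,.132);print(r[:3])
E
```

```text
t 50.3 TCP [ 0.5736 -0.1572  0.3495] yaw -177.26 tool delta mm [-0.2 -1.2 52.5] world d [  0.4  -0.8 -52.5] F [ 0.6  0.2 -0.2] w 0.998 q [-0.29  0.46  0.61  1.84 -0.33  0.94  2.08]
 turn about tool z: 0.04  delta in axes after turn: [-0.36187079 -0.81795448 52.5       ]
 tool z [ 0.002  0.008 -1.   ]
(array([ 0.58220965, -0.11000559]), [0.03423014655709267, 0.054670464247465134], np.float32(-87.33095))
```

View pics/w30.png

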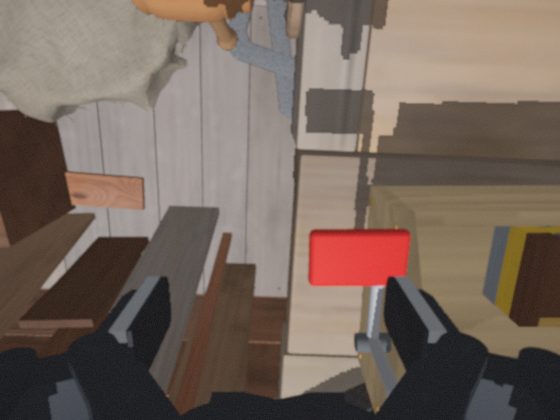

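View pics/s30.png

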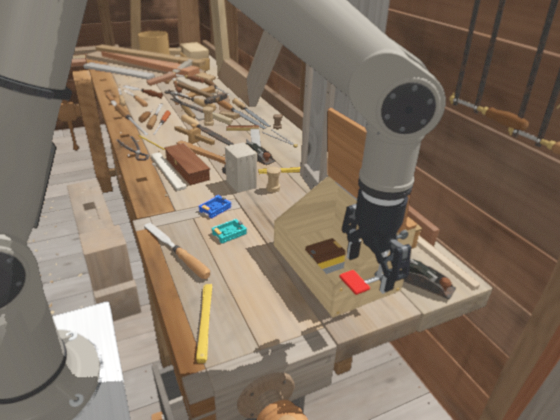

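```bash
python3 - <<'E'
from h import *
c=snap('wrist');P=cloud(c)
for uv in((120,270),(180,250),(200,300),(230,300),(270,300),(180,350),(100,300),(60,300)):print(uv,P[uv[1],uv[0]].round(3))
E
```

```text
(120, 270) [ 0.973 -0.551 -0.577]
(180, 250) [ 0.892 -0.38  -0.541]
(200, 300) [ 1.16  -0.372 -0.742]
(230, 300) [ 1.035 -0.253 -0.547]
(270, 300) [ 1.16  -0.143 -0.758]
(180, 350) [ 1.161 -0.378 -0.499]
(100, 300) [ 0.985 -0.547 -0.446]
(60, 300) [ 0.99  -0.642 -0.449]
```

Emit:
play_rows --pt "0 0 0.025 0" --pt "0 0 0.025 0" --pt "0 0 0.005 0" --pt "0 0 0.005 0" --pt "0 0 0.005 0" --pt "0 0 0.005 0" --pt "0 0 0.003 0"

```text
t: 51.15
eef_pos: [0.5735, -0.1577, 0.2773]
tool_rot: [0.002, -0.023, 1.0, 0.004]
contact_force: [-1.1, 1.2, 0.8]
gripper_width: 0.997
```

```bash
python3 - <<'E'
from h import *
to([.574,-.158,.270],182.7)
c=snap('wrist','w31.png')
E
```

```text
t 51.15 TCP [ 0.5735 -0.1577  0.2773] yaw -177.33 tool delta mm [-0.5 -0.3  7.3] world d [ 0.5 -0.3 -7.3] F [-1.1  1.2  0.8] w 0.997 q [-0.24  0.55  0.55  1.89 -0.4   0.81  2.14]
 turn about tool z: -0.03  delta in axes after turn: [-0.485313   -0.32322019  7.3       ]
 tool z [ 0.003  0.007 -1.   ]
```

View pics/w31.png

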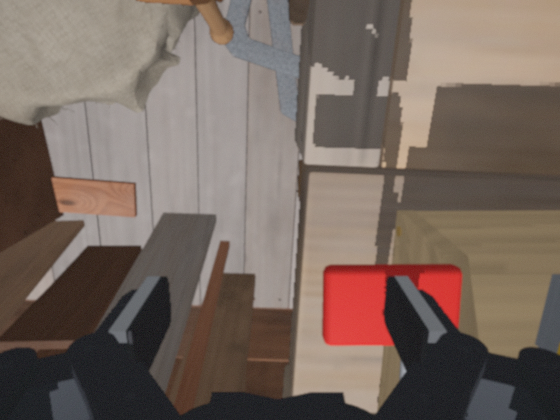

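```bash
python3 - <<'E'
from h import *
c=snap('wrist');P=cloud(c);print(P[300,340],P[320,360],P[280,440],P[290,415])
to([0,0,0])
E
```

```text
[ 0.57484005 -0.1313269   0.11602318] [ 0.58249658 -0.12278686  0.1179889 ] [ 0.56502537 -0.09171188  0.11430675] [ 0.56028407 -0.10887054  0.131486  ]
t 51.25 TCP [ 0.5734 -0.1577  0.277 ] yaw -177.34 tool delta mm [566.4 182.2 276.4] world d [-573.4  157.7 -277. ] F [ 0.6 -0.1  1.4] w 1.004 q [-0.24  0.55  0.55  1.89 -0.4   0.81  2.14]
 tool z [ 0.003  0.007 -1.   ]
```

Emit:
play_rows --pt "0 0 0.004 0" --pt "0 0 0.004 0" --pt "0 0 0 0" --pt "0 0 0 0" --pt "0 0 0 0" --pt "0 0 0 0" --pt "0 0 0 0" --pt "0 0 0 0" --pt "0 0 0 0" --pt "0 0 0 0"

```text
t: 52.25
eef_pos: [0.5733, -0.1577, 0.269]
tool_rot: [0.001, -0.023, 1.0, 0.004]
contact_force: [-3.2, -0.8, 1.6]
gripper_width: 1.0
```

```bash
cat >> h.py <<'E'
def doorang(fn=None):
    c=snap('scene',fn);P=cloud(c)
    H=np.array([.7143,.0725,.17]);ex=np.array([.9989,.047,0]);ey=np.array([-.047,.9989,0])
    d=P-H;a=d@ex;b=d@ey;z=d[...,2];r=np.hypot(a,z)
    m=np.isfinite(r)&(r>.10)&(r<.175)&(np.abs(b)<.125)&(z>-.1)
    hsv=cv2.cvtColor(c['frame'],cv2.COLOR_BGR2HSV)
    m&=(hsv[...,1]>100)
    th=np.radians(210)-np.arctan2(z[m],a[m])%(2*np.pi)
    h,e=np.histogram(th,bins=np.arange(-.3,2.4,.05));print('n',m.sum(),[(round(float(e[i]),2),int(h[i])) for i in np.argsort(h)[::-1][:6]])
    return c
E
python3 - <<'E'
from h import *
to([.574,-.158,.270],182.7)
doorang('s32.png')
E
```

```text
t 52.25 TCP [ 0.5733 -0.1577  0.269 ] yaw -177.34 tool delta mm [-0.7 -0.3 -1. ] world d [ 0.7 -0.3  1. ] F [-3.2 -0.8  1.6] w 1.0 q [-0.24  0.56  0.54  1.89 -0.41  0.79  2.15]
 turn about tool z: -0.04  delta in axes after turn: [-0.68509098 -0.33264148 -1.        ]
 tool z [ 0.003  0.007 -1.   ]
n 690 [(1.35, 317), (1.3, 227), (1.4, 137), (-0.1, 6), (-0.05, 3), (2.1, 0)]
```

View pics/s32.png

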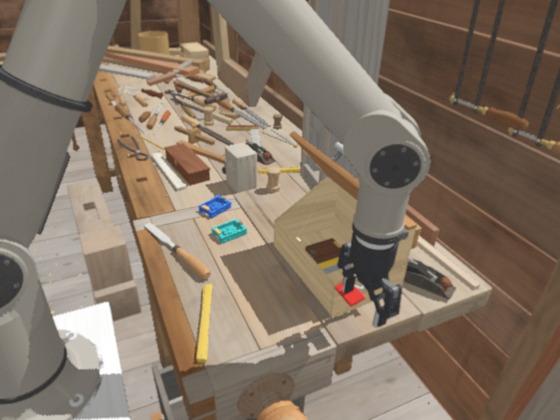

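Emit:
play_rows --pt "0 0 -0.015 0" --pt "0 0 -0.02 0" --pt "0 0 -0.02 0" --pt "0 0 0 0" --pt "0 0 0 0" --pt "0 0 0 0" --pt "0 0 0 0" --pt "0 0 0 0" --pt "0 0 0 0" --pt "0 0 0 0" --pt "0 0 0 0" --pt "0 0 0 0" --pt "0 0 0 0" --pt "0 0 0 0" --pt "0 0 0 0" --pt "0 0 0 0" --pt "0 0 0 0" --pt "0 0 0 0" --pt "0 0 0 0" --pt "0 0 0 0"

```text
t: 54.3
eef_pos: [0.5731, -0.1581, 0.324]
tool_rot: [0.001, -0.023, 1.0, 0.004]
contact_force: [0.2, -0.2, -0.1]
gripper_width: 0.999
```

Emit:
play_rows --pt "0 0 0 0" --pt "0 0 0 0" --pt "0 0 0 0" --pt "0 0 0 0" --pt "0 0 0 0" --pt "0 0 0 0" --pt "0 0 0 0" --pt "0 0 0 0" --pt "0 0 0 0" --pt "0 0 0 0" --pt "0 0 0 0" --pt "0 0 0 0" --pt "0 0 0 0" --pt "0 0 0 0" --pt "0 0 0 0" --pt "0 0 0 0" --pt "0 0 0 0" --pt "0 0 0 0" --pt "0 0 0 0" --pt "0 0 0 0" --claw 0

```text
t: 56.3
eef_pos: [0.5732, -0.1581, 0.3239]
tool_rot: [0.001, -0.023, 1.0, 0.004]
contact_force: [0.2, 0.5, 0.1]
gripper_width: -0.007
```

```bash
python3 - <<'E'
from h import *
# door_face at shut and at .2
H=np.array([.7143,.0725,.17]);ex=np.array([.9989,.047,0]);ey=np.array([-.047,.9989,0])
for th in(0,.2,.25):
    al=np.radians(210)-th; u=ex*np.cos(al)+np.array([0,0,np.sin(al)]); n=ex*np.cos(al-np.pi/2)+np.array([0,0,np.sin(al-np.pi/2)])
    print(th,(H+.15*u+.006*n+.118*ey).round(4))
doorang('s33.png')
to([.5835,.184,.36],182.7)
E
```

```text
0 [0.576  0.1841 0.1002]
0.2 [0.5648 0.1836 0.128 ]
0.25 [0.5629 0.1835 0.1352]
n 2556 [(0.25, 1339), (0.3, 1167), (0.2, 43), (-0.1, 6), (-0.05, 1), (2.05, 0)]
t 56.35 TCP [ 0.5732 -0.1581  0.324 ] yaw -177.34 tool delta mm [-26.3 341.5 -33.5] world d [ 10.3 342.1  36. ] F [-0.  -1.   0.1] w 0.003 q [-0.28  0.49  0.59  1.86 -0.35  0.9   2.1 ]
 turn about tool z: -0.04  delta in axes after turn: [-26.4036825  341.23502978 -36.        ]
 tool z [ 0.003  0.007 -1.   ]
```

View pics/s33.png

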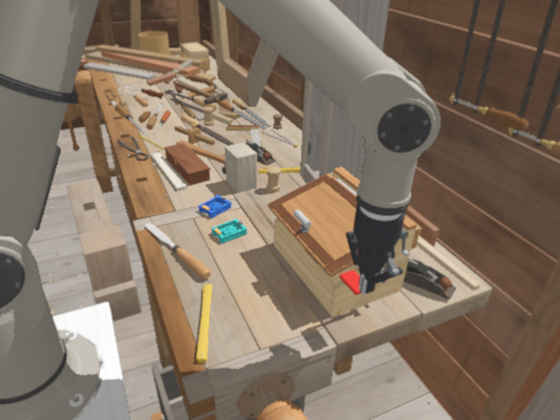

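Emit:
play_rows --pt "0 0 -0.03 0" --pt "0 0 -0.026 0" --pt "-0.002 0.043 0 0" --pt "-0.002 0.043 0 0" --pt "-0.002 0.043 0 0" --pt "-0.002 0.043 0 0" --pt "-0.002 0.043 0 0" --pt "-0.002 0.043 0 0" --pt "-0.002 0.043 0 0" --pt "-0.002 0.04 0 0" --pt "0 0 0 0" --pt "0 0 0 0" --pt "0 0 0 0"

```text
t: 57.65
eef_pos: [0.5733, 0.1814, 0.3825]
tool_rot: [0.001, -0.022, 1.0, 0.003]
contact_force: [0.2, -0.7, 0.4]
gripper_width: 0.0
```

```bash
python3 - <<'E'
from h import *
to([.573,.184,.273],182.7)
doorang('s34.png');snap('wrist','w34.png')
E
```

```text
t 57.65 TCP [0.5733 0.1814 0.3825] yaw -177.44 tool delta mm [  0.5   1.9 109.5] world d [  -0.3    2.6 -109.5] F [ 0.2 -0.7  0.4] w 0.0 q [-0.84  0.42  0.57  1.79 -0.27  1.    1.45]
 turn about tool z: -0.14  delta in axes after turn: [  0.17719019   2.61124561 109.5       ]
 tool z [ 0.003  0.007 -1.   ]
n 2635 [(0.25, 2424), (0.2, 138), (0.3, 57), (-0.1, 6), (0.15, 5), (0.95, 3)]
```

View pics/s34.png

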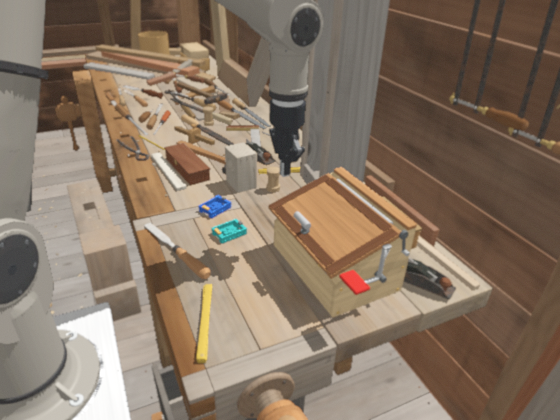

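View pics/w34.png

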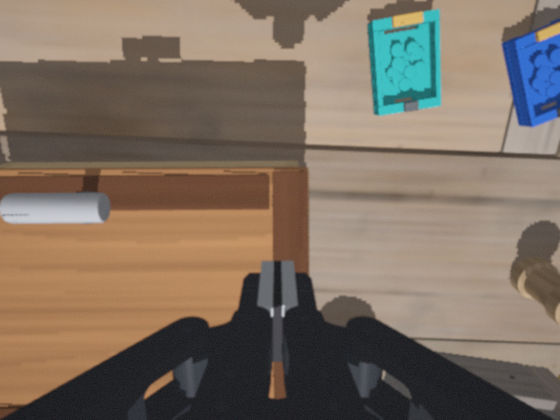

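Emit:
play_rows --pt "0 0 0.03 0" --pt "0 0 0.03 0" --pt "0 0 0.01 0" --pt "0 0 0.008 0" --pt "0 0 0.008 0" --pt "0 0 0.008 0" --pt "0 0 0.006 0" --pt "0 0 0.004 0" --pt "0 0 0.003 0" --pt "0 0 0 0" --pt "0 0 0 0" --pt "0 0 0 0"

```text
t: 58.95
eef_pos: [0.5735, 0.1838, 0.2763]
tool_rot: [0.002, -0.023, 1.0, 0.004]
contact_force: [-2.9, -0.0, 7.2]
gripper_width: -0.0
```

```bash
python3 - <<'E'
from h import *
to([.573,.184,.273],182.7)
doorang('s35.png')
E
```

```text
t 58.95 TCP [0.5735 0.1838 0.2763] yaw -177.33 tool delta mm [0.5 0.2 3.3] world d [-0.5  0.2 -3.3] F [-2.9 -0.   7.2] w -0.0 q [-0.78  0.55  0.5   1.87 -0.36  0.8   1.53]
 turn about tool z: -0.03  delta in axes after turn: [0.49002365 0.2233312  3.3       ]
 tool z [ 0.003  0.008 -1.   ]
n 2628 [(-0.0, 1494), (0.05, 1102), (-0.05, 14), (-0.1, 12), (0.1, 4), (1.0, 1)]
```

Emit:
play_rows --pt "0 0 0.003 0" --pt "0 0 0.002 0" --pt "0 0 0 0" --pt "0 0 0 0" --pt "0 0 0 0"

```text
t: 59.5
eef_pos: [0.5739, 0.1833, 0.2753]
tool_rot: [0.002, -0.023, 1.0, 0.005]
contact_force: [-16.5, -3.3, 43.6]
gripper_width: 0.002
```

Emit:
play_rows --pt "0 0 -0.01 0" --pt "0 0 -0.03 0" --pt "0 0 -0.04 0" --pt "0 0 -0.04 0" --pt "0 0 -0.04 0" --pt "0.04 0.01 0 0" --pt "0.04 0.02 0 0" --pt "0.03 0.03 0 0" --pt "0 0 0 0" --pt "0 0 0 0" --pt "0 0 0 0" --pt "0 0 0 0"

```text
t: 60.7
eef_pos: [0.4613, 0.2363, 0.4306]
tool_rot: [0.002, -0.022, 1.0, 0.003]
contact_force: [-0.1, -0.7, -0.2]
gripper_width: -0.002
```

```bash
python3 - <<'E'
from h import *
to([.573,.184,.273],182.7)
c=doorang('s36.png');P=cloud(c)
poly=np.array([[330,192],[385,230],[350,275],[300,220]])
m=np.zeros((420,560),np.uint8);cv2.fillPoly(m,[poly],1);Q=P[(m>0)&np.isfinite(P[...,0])]
for i in range(4):
    ce=Q.mean(0);_,s,V=np.linalg.svd(Q-ce,full_matrices=False);nn=V[2]*np.sign(V[2,2]);r=(Q-ce)@nn;Q=Q[np.abs(r)<(.004 if i else .015)]
print('tilt',np.degrees(np.arccos(nn[2])),ce.round(4))
t=snap('top','t36.png')
P=cloud(t)
poly=np.array([[272,150],[362,144],[368,185],[345,190],[278,195]])
m=np.zeros((420,560),np.uint8);cv2.fillPoly(m,[poly],1);Q=P[(m>0)&np.isfinite(P[...,0])]
for i in range(4):
    ce=Q.mean(0);_,s,V=np.linalg.svd(Q-ce,full_matrices=False);nn=V[2]*np.sign(V[2,2]);r=(Q-ce)@nn;Q=Q[np.abs(r)<(.004 if i else .015)]
print('top tilt',np.degrees(np.arccos(nn[2])),ce.round(4))
E
```

```text
t 60.7 TCP [0.4613 0.2363 0.4306] yaw -177.48 tool delta mm [-108.8  -58.2  157.5] world d [ 111.7  -52.3 -157.6] F [-0.1 -0.7 -0.2] w -0.002 q [-1.08  0.2   0.57  1.93 -0.13  1.04  1.16]
 turn about tool z: -0.18  delta in axes after turn: [-109.11233166  -57.503731    157.6       ]
 tool z [ 0.003  0.007 -1.   ]
n 2651 [(-0.0, 1493), (0.05, 1132), (-0.1, 14), (-0.05, 11), (0.1, 1), (2.05, 0)]
tilt 30.063534911116296 [0.6444 0.0359 0.1356]
top tilt 29.96599419224667 [0.6406 0.0637 0.1343]
```

View pics/s36.png

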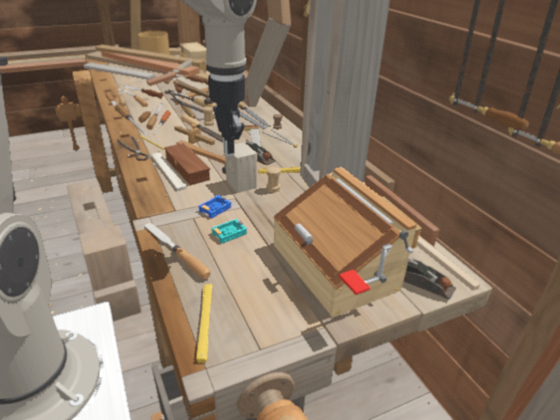

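View pics/t36.png

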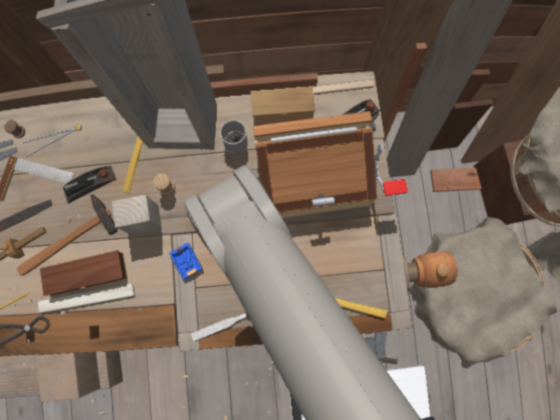

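```bash
python3 -c "
from station import bot; print(bot.hand_in())"
```

```text
the job is handed in; nothing more can be done
None
```

The trays are put away and the job is handed in at about 61 s. I raised the door until the stay locked. I then stacked the grey tray (dark nails) and the yellow tray (steel nuts) on the keyed place and seated the lid on top. Last, I pressed the release pad and pushed the door shut.

I found no green tray with brass screws. The teal and blue trays hold nuts of their own colour, so I took them as look-alikes and left them where they were.

**Last checks**
- **Stack:** tray walls measured 32 and 52 mm above the bench, and the lid top was flat at 66 mm. All three match full seating. The lid sits a millimetre or two toward the back, within the play.
- **Door:** it locked at about 2.0 rad and stayed there when let go. After the final push, the panel is back within 0.2 mm and 0.02° of where it was shut at the start.
- **Other objects:** the spool, chisel, plane and look-alikes appear undisturbed in the last pictures.

**What went wrong or disagreed**
- **Tool tilt:** early on, a turn ran into the last joint's limit. The arm swung aside over the bench and the tool tilted about 15°. I saw no contact force, and I straightened the tool at full reach in open space before going on.
- **Lid moved:** the lid was knocked about 5 cm toward the robot during the run, so I measured its position again before picking it up.
- **Final push:** the last press on the shut door, made with the fingertips, showed about 44 N vertically (about 47 N in all). That is well under the 120 N wrist limit. It is over the 40 N limit given for the arm and gripper body, though only the fingers touched the door.

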